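Shut the drain valve and hang the lint basket up to drip

TASK

First turn the black valve knob on top of the white drain housing clockwise, click by click, until it has clicked past its last detent and stays fully shut. Then draw the lint basket out from under the housing by its front lug, let go of it standing on the bench clear of the housing, take it again by its bail handle, and hang it by the bail on the hook of the drip stand, so that it hangs free. Keep the basket level on the way and do not disturb the detergent bottle, the cup or the jar.

Things in the scene. Friction and masses are not known exactly. Their poses are not given: they have to be found in the camera images.
- housing: White steel drain housing, fixed; origin on the bench, z up, open front faces its own -y. Column 140 mm wide (x), y = -5 to 75 mm, 145 mm high; roof 140 mm wide, y = -80 to 75 mm, z = 145 to 165 mm, over the basket. Knob axis vertical at x = 0, y = 30 mm. Beside it on the roof a plunger block, x = 42 to 64, y = 21 to 39, top z = 179 mm. Waste pipe at the back, below z = 120 mm.
- valve (a joint): Angle of the valve knob, rad, growing clockwise seen from above. Three click positions: 0 open, 0.65 half open, 1.3 shut; hard stops at -0.02 and 1.36. It starts open or half open. Between clicks a sprung detent resists, peak about 0.4 N m a quarter of the way, crests at 0.325 and 0.975; let go before a crest, the knob springs back; past it, it snaps on to the next click and stays.
- knob_grip (a point): Grip point on the knob's axis, 201 mm above the bench, turning with the knob, z up. The knob is a black bar 62 mm long (along this x), 14 mm thick (y), z from 177 to 217 mm above the bench, on a round grey skirt of 27 mm radius, z = 165 to 177 mm. Shut (1.3 rad), the bar lies along the housing's x; at angle q it is turned 1.3 - q anticlockwise from that.
- basket_home (a point): Point of the fixed housing on the bench under its roof where the basket's origin about stands at the start.
- basket: Lint basket of steel sheet, loose, 0.15 to 0.3 kg, origin at the centre of its underside, z up. Tray 110 (x) by 80 (y) by 55 mm high. A stiff bail stands over it in its xz plane: uprights at x = +-60 mm, level top bar along x, 130 mm long, 12 mm thick (y), z = 120 to 130 mm. A grey lug sticks out of the -y wall. It starts under the housing's roof, 15 mm below it, lug to the front.
- bail (a point): Centre of the bail's top bar, in the basket's frame (0, 0, 125 mm). Same axes as the basket. The clear opening under the bar reaches down to the tray's rim (z = 55 mm).
- lug (a point): Grip point of the lug, in the basket's frame (0, -80, 36 mm). The lug is an upright fin 14 mm thick (x), from y = -40 to -95 mm, z = 15 to 50 mm.
- drip_hook: Drip stand, fixed: base plate 130 (x) by 110 by 10 mm, origin at the centre of its underside on the bench; post of 8 mm radius at the origin, 170 mm high; from its top a round bar of 4 mm radius runs level along this frame's -x for 110 mm, axis at z = 170 mm, then turns up to a tip at x = -122 mm, top z = 192 mm.
- hook_arm (a point): Middle of the level hook bar, on its axis, in the drip stand's frame (-60, 0, 170 mm). Axes as the drip stand: the tip lies towards -x, the post towards +x.
- detergent: White detergent bottle with cap, 60 mm diameter, 140 mm tall, origin under its centre. Bystander.
- scoop_cup: Clear plastic measuring cup, 64 mm diameter, 60 mm tall, origin under its centre. Bystander.
- token_jar: Glass jar with steel lid, 60 mm diameter, 75 mm tall, origin under its centre. Bystander.
Not all that is in view belongs to the job. What is shaped like the basket but blue or brown is not meant.

How it is judged:
On the way, in this order (a step that is already met when the one before it is completed fails the run):
1. the valve is clicked shut while the basket still stands under the housing (value of joint valve above 1.15 rad and distance of basket from where it was at the start of the episode below 0.03 m), for 0.2 s.
2. the basket stands upright on the bench, let go, more than 60 mm out from its place under the housing (horizontal distance between basket and basket_home above 0.06 m and height (world z) of basket below 0.008 m and angle between basket's own z axis and vertical below 0.15 rad and contact force between the fingers and basket below 0.1 N and linear speed of basket below 0.03 m/s), for 0.2 s.
At the end, for the whole second after the job is handed in: The valve knob stands past its detent (over 1.15 rad), and the basket hangs by its bail on the level bar of the hook between post and tip (bail bar centre within 45 mm of the hook bar sideways, resting on it), clear of the bench, tilted less than 0.6 rad and at rest (under 0.05 m/s) (value of joint valve above 1.15 rad and contact force between basket and drip_hook above 0.7 N and x of bail in the frame of hook_arm between -0.06 and 0.05 m and y of bail in the frame of hook_arm between -0.045 and 0.045 m and z of bail in the frame of hook_arm between 0 and 0.03 m and height (world z) of basket above 0.025 m and angle between basket's own z axis and vertical below 0.6 rad and linear speed of basket below 0.05 m/s); the robot touches nothing.
It fails at once if the basket is tipped by more than 0.8 rad (angle between basket's own z axis and vertical above 0.8 rad).
It fails at once if the detergent bottle, the cup or the jar is moved by more than 40 mm (distance of any of detergent, scoop_cup, token_jar from where it was at the start of the episode above 0.04 m).
It also fails if it takes over 72 s, if anything falls off the work surface, if the arm or the gripper's body presses on something with over 40 N, if the wrist force passes 120 N, or if a joint passes its speed limit or range.

ROBOT

A 6-joint arm with a two-finger parallel gripper is mounted at the origin on the work surface. World frame = base frame: x ahead of the robot, y to its left, z up, the work surface at z = 0. Lengths are in m, angles in rad, forces in N, time in s.
With the tool pointing down it reaches from about 0.35 to 0.875 m from the base axis. Payload 15.5 kg.
Tool frame: the origin (TCP) lies between the finger pads; the fingertips stand 14 mm ahead of it and the grasp point (between the pads) lies 5 mm behind it; x points along the fingers, y is the direction in which the jaws open and shut, and the axes are right-handed (so a half turn about x gives the same grasp; the last joint's range is limited). The gripper opens to 85 mm and grips with 20 to 120 N. Pads are 22 mm wide; open, the fingers measure 114 mm over their backs; the gripper's body (76 mm by 85 mm) begins 54 mm behind the grasp point. The pads swing forward as they close: fully open they stand 13 mm farther back than shut.
Start: joints at [-0.096, 0.494, 1.345, -0, 1.302, -0.096], TCP at [0.625, 0, 0.21] pointing down, gripper open.
Joint ranges: [-2.91, 2.91], [-0.82, 2.16], [0.22, 2.67], [-1.22, 4.37], [0.12, 2.79], [-3.08, 3.08]. Speed limits (rad/s): [1.89, 1.89, 2.57, 3.01, 3.01, 3.01].

INTERFACE

Orientations are given as a rotation vector (axis times angle).
In Python, from rig import manip, optics, cut_out gives the robot as it stands. The module is installed in compiled form; this text tells all that it offers.
- The arm moves only by the tool carry_out, never from a script. Its argument "rows" is one flat list of numbers, 7 for each row, row after row: the closure, from -1 (fully open) to 1 (shut), then the shift along the tool's x, y, z in mm, then the turn, a rotation vector about the tool's x, y, z in units of 8 degrees (1.0 is 8 degrees). A call has 1 to 10 rows; each row shifts and turns the commanded pose from where the row before left it, along the tool's axes as they then stand; what a row does not reach is not made up. A row lasts 1/10 s, in which the tool goes at most 50 mm and 8.59 degrees, less where a joint would pass 70% of its speed; a pose out of reach is approached as far as the arm can. A call with a gripper value outside its range is refused whole. The fingers move at their own pace and stop on an object; "grip_force" is the grip in N (left out, the last holds). Time passes only in rows, so rows that do not move let the fingers close. It gives the time, the measured TCP pose, the force and the opening at its end, in the units of the state.
- manip.get_obs(): the state, without advancing time (a new reading comes with each control period).
- optics.grab_frame(name): name is "scene" or "side" or "wrist"; returns a dict with "color" (480x640x3 uint8, red, green, blue), "range_z" (480x640 float32, m along the optical axis (not along the pixel's ray), 0 where there is no reading), "vertical_fov" (degrees; the focal length in pixels is half the picture's height over the tangent of half this angle, whatever the lens; pixels are square), "cx", "cy" (the principal point, pixels), "world_to_cam" (4x4, takes a point from world to camera coordinates). Camera axes: x right, y up, looking along -z (the intrinsics and any distortion apply to the point x, -y, -z); pixel columns grow to the right and rows downward; lengths in m; the calibration is good to about 2 mm. A picture is of the moment at which its call begins.
- manip.hand_in(): hands the job in, once; it reports no verdict.
Trained networks look in a picture, given as the dict that the camera call returned (one of the last four; its "shot" number tells which), for a name from the list of things; names that differ only in an ending like _2 or _b are one class to them, and where a whole thing is asked for, a point or a joint stands for the part that bears it (a point fixed in the world has none). Each returns a list of dicts, best first, with "score" (0 to 1); they miss things now and then, are a little off and sometimes report something else, mostly with a low value. They report only what shows in the picture. A call takes as long as a camera call. They do not tell look-alikes from the thing itself.
- cut_out(picture, target): "pixels" (480x640 bool, what is visible of it) and "point" ([column, row] in pixels, amid what is visible of it).
The state is a dict: "t": time; "joints": joint angles; "qd": joint speeds; "joint_torque": joint torques, N m; "ee_pos": TCP position; "tool_rot": TCP orientation; "contact_force": force on the tool from outside, world axes, zero at the start; "moment": the same for the moment, N m; "gripper_width": opening from 0.0 (shut) to 1.0 (fully open).
Only numpy, scipy, OpenCV 4.12 (cv2) and the standard library are available. Lean on these libraries where they do the work, as an engineer would, in place of code of your own. Each camera call takes 0.05 s, during which the arm holds its last target.

## Working session

There is one attempt and no reset: what is moved stays moved. The work goes in short steps, Python scripts to look and compute and a tool call to move; the robot and the scene stay as the last step left them, time stands still between calls to the robot, and variables do not carry over. Pictures are saved under pics/ and viewed, and the job is handed in when it is done.

Besides the shell and the picture viewer there is one more tool, called after "Emit:" in YAML: its name, and indented under it one key for each argument. carry_out: Moves the arm, as the interface text tells. Its arguments: {"type":"object","properties":{"rows":{"type":"array"},"grip_force":{"type":"number"}},"required":["rows"]}

```bash
mkdir -p pics; cat > h.py <<'E'
import numpy as np, cv2
from rig import manip, optics, cut_out
from scipy.spatial.transform import Rotation as R
def grab(n,save=None):
    p=optics.grab_frame(n)
    if save: cv2.imwrite('pics/'+save,p['color'][:,:,::-1])
    return p
def cloud(p):
    h,w=p['range_z'].shape; f=h/2/np.tan(np.radians(p['vertical_fov'])/2)
    z=p['range_z']; u,v=np.meshgrid(np.arange(w),np.arange(h))
    c=np.stack([(u-p['cx'])*z/f,-(v-p['cy'])*z/f,-z,np.ones_like(z)],-1)
    T=np.linalg.inv(p['world_to_cam']); W=(c@T.T)[...,:3]
    W[z==0]=np.nan
    return W
def proj(p,X):
    X=np.atleast_2d(X);h=p['range_z'].shape[0]; f=h/2/np.tan(np.radians(p['vertical_fov'])/2)
    c=np.c_[X,np.ones(len(X))]@p['world_to_cam'].T
    return np.c_[p['cx']+f*c[:,0]/-c[:,2],p['cy']+f*c[:,1]/c[:,2]]
E
python3 - <<'E'
from h import *
for n in ['scene','side','wrist']:
    p=grab(n,n+'0.png'); print(n,p.keys(),p['vertical_fov'],p['cx'],p['cy'],np.linalg.inv(p['world_to_cam'])[:3,3])
    np.savez(n+'0.npz',**{k:v for k,v in p.items()})
    W=cloud(p)
    for t in ['housing','valve','basket','drip_hook','detergent','scoop_cup','token_jar']:
        for d in cut_out(p,t)[:3]:
            m=d['pixels']; q=W[m]; q=q[~np.isnan(q[:,0])]
            if len(q):print(t,round(d['score'],2),np.round(d['point']),m.sum(),np.median(q,0).round(3),np.percentile(q,2,0).round(3),np.percentile(q,98,0).round(3))
print(manip.get_obs())
E
```

```text
scene dict_keys(['color', 'range_z', 'vertical_fov', 'cx', 'cy', 'world_to_cam', 'shot']) 47.48769563935297 321.79671034551006 243.77451658719036 [1.06593403 0.70969782 1.26953842]
housing 0.61 [384. 332.] 8055 [0.62  0.339 0.125] [ 0.524  0.204 -0.   ] [0.8   0.451 0.208]
valve 0.71 [394. 309.] 494 [0.592 0.319 0.179] [0.557 0.291 0.165] [0.617 0.339 0.218]
basket 0.84 [439. 281.] 1982 [0.387 0.278 0.036] [ 0.324  0.197 -0.002] [0.447 0.323 0.131]
basket 0.61 [290. 343.] 2260 [0.8   0.194 0.033] [ 0.736  0.121 -0.003] [0.859 0.252 0.131]
basket 0.6 [374. 228.] 1741 [0.407 0.021 0.033] [ 0.349 -0.061 -0.002] [0.472 0.064 0.131]
drip_hook 0.91 [265. 221.] 1419 [ 0.631 -0.179  0.01 ] [ 0.556 -0.252  0.   ] [ 0.696 -0.115  0.173]
detergent 0.87 [226. 251.] 758 [ 0.803 -0.109  0.085] [ 0.775 -0.138  0.006] [ 0.826 -0.095  0.141]
scoop_cup 0.74 [252. 297.] 610 [0.808 0.012 0.033] [ 0.782 -0.041 -0.003] [0.838 0.053 0.062]
token_jar 0.7 [216. 179.] 507 [ 0.688 -0.366  0.052] [ 0.659 -0.403  0.004] [ 0.711 -0.353  0.078]
side dict_keys(['color', 'range_z', 'vertical_fov', 'cx', 'cy', 'world
[... 1660 characters left out ...]
39] [ 0.781 -0.002  0.005] [0.839 0.053 0.061]
{'t': 1.2, 'joints': array([-9.54930544e-02,  4.93599873e-01,  1.34549964e+00, -1.40400928e-06,
        1.30249338e+00, -9.55097982e-02]), 'qd': array([0.00041315, 0.00175874, 0.00060195, 0.00147463, 0.00171089,
       0.00012981]), 'joint_torque': array([-4.97472706e-05, -8.82032704e+01, -3.84266245e+01, -2.35702337e-04,
        9.46029832e-04,  1.00320221e-04]), 'ee_pos': array([6.25003573e-01, 6.71451450e-06, 2.09977166e-01]), 'tool_rot': array([ 1.20918582,  1.20920697, -1.20918787]), 'contact_force': array([-0.35320296, -0.29300144, -0.7131695 ]), 'moment': array([-0.00017446,  0.0157668 , -0.02746441]), 'gripper_width': 1.0039847510269637}
```

View pics/scene0.png

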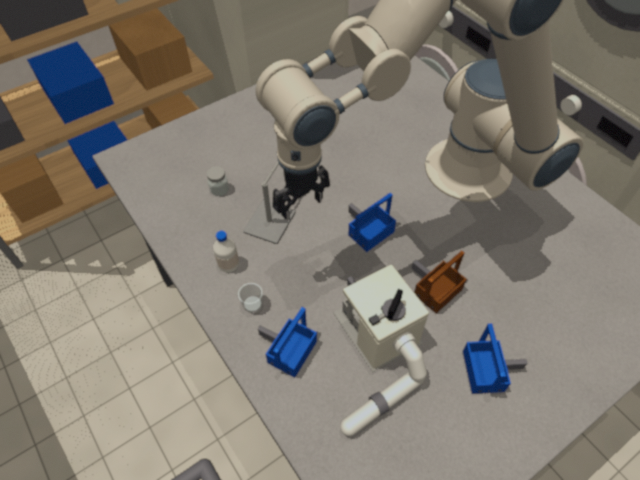

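View pics/side0.png

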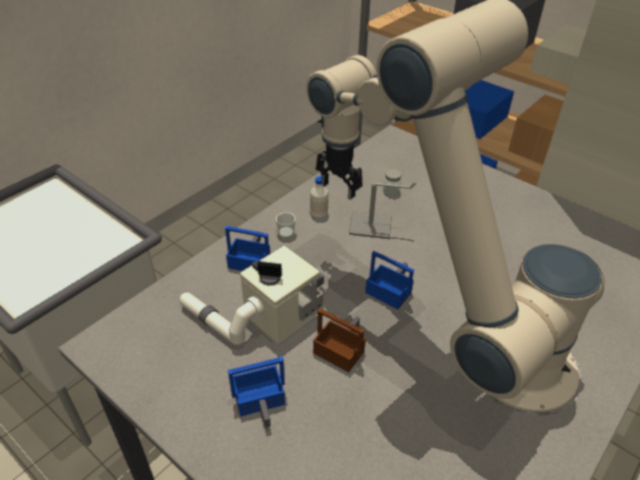

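View pics/wrist0.png

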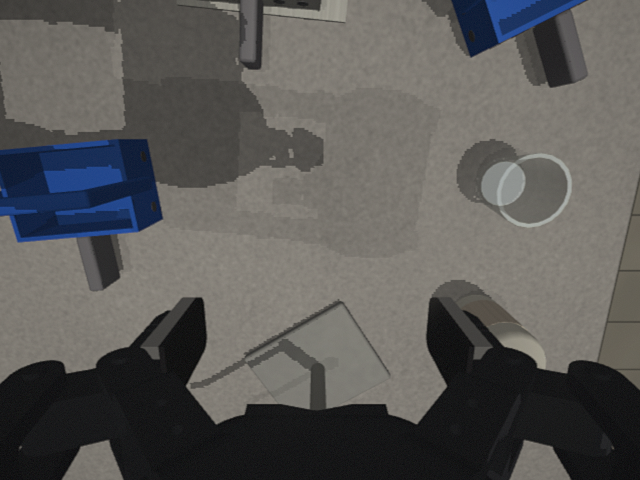

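```bash
python3 - <<'E'
from h import *
P=[];L=[]
for n in ['scene','side','wrist']:
    p=dict(np.load(n+'0.npz')); W=cloud(p).reshape(-1,3); P.append(W)
    m=lambda W,x0,x1,y0,y1,z0,z1:W[(W[:,0]>x0)&(W[:,0]<x1)&(W[:,1]>y0)&(W[:,1]<y1)&(W[:,2]>z0)&(W[:,2]<z1)]
    r=m(W,.45,.75,.15,.5,.160,.169)
    if len(r)>20: print(n,'roof',len(r),cv2.minAreaRect((r[:,:2]*1000).astype(np.float32)),r[:,2].mean())
    k=m(W,.5,.7,.22,.42,.21,.222)
    if len(k)>5: print(n,'knobtop',len(k),cv2.minAreaRect((k[:,:2]*1000).astype(np.float32)),k.mean(0))
    k=m(W,.5,.7,.22,.42,.185,.222)
    if len(k)>5: print(n,'knob',len(k),cv2.minAreaRect((k[:,:2]*1000).astype(np.float32)),k.mean(0))
    b=m(W,.5,.7,.22,.42,.174,.183)
    if len(b)>5: print(n,'mid',len(b),b.mean(0),b.min(0),b.max(0))
    h=m(W,.45,.75,-.35,-.08,.155,.18)
    if len(h)>5: print(n,'bar',len(h),cv2.fitLine((h*1000).astype(np.float32),cv2.DIST_HUBER,0,.01,.01).ravel(),h.min(0),h.max(0))
    h=m(W,.45,.75,-.35,-.08,.005,.015)
    if len(h)>5: print(n,'plate',len(h),cv2.minAreaRect((h[:,:2]*1000).astype(np.float32)))
    h=m(W,.45,.75,-.35,-.08,.175,.2)
    if len(h)>1: print(n,'tip',len(h),h.mean(0),h.min(0),h.max(0))
    g=m(W,.53,.65,.1,.2,.03,.053)
    if len(g)>5: print(n,'lug',len(g),cv2.minAreaRect((g[:,:2]*1000).astype(np.float32)),g.max(0))
    g=m(W,.5,.67,.1,.24,.11,.135)
    if len(g)>5: print(n,'bail',len(g),g.mean(0))
for n in ['scene','side']:
    c=cv2.imread('pics/%s0.png'%n)
    s=c[240:400,320:460] if n=='scene' else c[220:380,200:350]
    cv2.imwrite('pics/z%s.png'%n,cv2.resize(s,None,fx=3.7,fy=3.7,interpolation=cv2.INTER_CUBIC))
E
```

```text
scene roof 2703 ((586.46484375, 281.4250183105469), (154.8994903564453, 140.51028442382812), 84.47090911865234) 0.1638441637431459
scene knobtop 158 ((588.2361450195312, 312.6726989746094), (64.40966796875, 14.201310157775879), 29.42426872253418) [0.58962219 0.31394401 0.2150681 ]
scene knob 216 ((588.6514892578125, 313.1153259277344), (65.54786682128906, 14.621057510375977), 29.706729888916016) [0.59315646 0.31673562 0.21034671]
scene mid 283 [0.60379787 0.31389061 0.17674145] [0.56263779 0.28791065 0.17401281] [0.65142452 0.34015365 0.1824469 ]
scene bar 110 [ 8.3764464e-01  5.4145503e-01 -7.1957432e-02  5.9580927e+02
 -2.0142558e+02  1.7090985e+02] [ 0.55209945 -0.23303287  0.15562208] [ 0.63468028 -0.17569931  0.17688113]
scene plate 1019 ((601.397216796875, -214.88380432128906), (294.9535217285156, 269.139404296875), 0.08462526649236679)
scene tip 6 [ 0.58283697 -0.20884818  0.17594593] [ 0.55790618 -0.22494439  0.17509656] [ 0.62738038 -0.17966485  0.17688113]
scene lug 83 ((596.900390625, 161.05955505371094), (95.96998596191406, 20.349821090698242), 42.365150451660156) [0.6299
[... 816 characters left out ...]
ate 948 ((599.6094360351562, -216.72860717773438), (295.8646240234375, 269.0774230957031), 0.6687923669815063)
side tip 32 [ 0.55379577 -0.22367637  0.1800758 ] [ 0.51763666 -0.24961957  0.1751042 ] [ 0.62769059 -0.18095874  0.19275865]
side lug 95 ((567.9298706054688, 165.92376708984375), (44.73881912231445, 68.84148406982422), 26.567941665649414) [0.58512626 0.18829937 0.05269933]
side bail 45 [0.51486039 0.22656305 0.12246207]
wrist plate 8692 ((628.1259765625, -181.76890563964844), (129.83615112304688, 110.89938354492188), 31.924673080444336)
wrist lug 1378 ((572.4794921875, 151.5985107421875), (49.50399398803711, 14.485956192016602), 85.88455200195312) [0.58148019 0.17576688 0.05227181]
```

View pics/zscene.png

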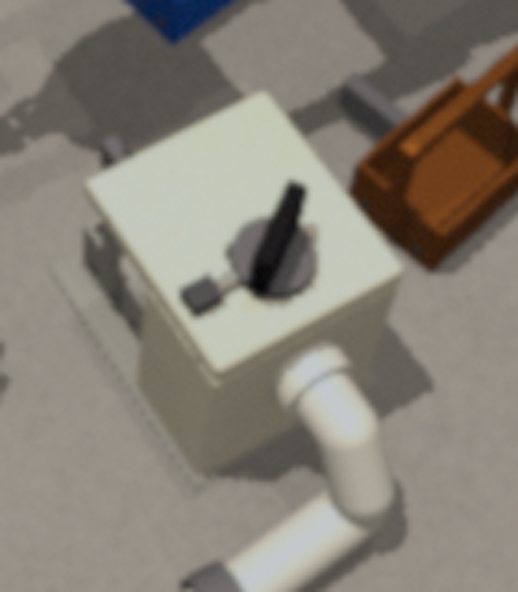

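View pics/zside.png

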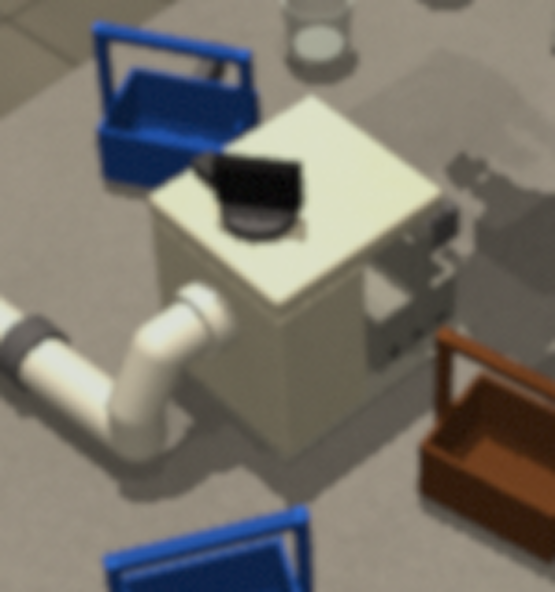

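```bash
cat >> h.py <<'E'
def go(target,yaw=None):
    """print tool-frame shift (mm) to the target TCP and turn (units of 8deg about tool x) for jaw axis y at yaw deg"""
    o=manip.get_obs(); M=R.from_rotvec(o['tool_rot']).as_matrix()
    d=M.T@(np.array(target)-o['ee_pos'])*1000
    y=np.degrees(np.arctan2(M[1,1],M[0,1]))
    print('t',o['t'],'pos',o['ee_pos'].round(4),'xaxis',M[:,0].round(3),'yawy',round(y,2),'j',o['joints'].round(2),'F',o['contact_force'].round(1),'Mo',o['moment'].round(2),'w',round(o['gripper_width'],3))
    print('shift',d.round(1))
    if yaw is not None:
        for k in (-1,0,1): print('turn units',round(-((yaw+180*k)-y)/8,2), 'alt',k)
E
python3 - <<'E'
from h import *
M=R.from_rotvec(manip.get_obs()['tool_rot']).as_matrix();print(M.round(3))
go([.588,.3137,.24],-60+2)
E
```

```text
[[-0.  1.  0.]
 [-0.  0. -1.]
 [-1. -0.  0.]]
t 1.2 pos [0.625 0.    0.21 ] xaxis [-0. -0. -1.] yawy 0.0 j [-0.1   0.49  1.35 -0.    1.3  -0.1 ] F [-0.4 -0.3 -0.7] Mo [-0.    0.02 -0.03] w 1.004
shift [ -30.   -37.  -313.7]
turn units 29.75 alt -1
turn units 7.25 alt 0
turn units -15.25 alt 1
```

Emit:
carry_out:
  rows: [-1, -10, -5, -44, 0, 0, 0, -1, -10, -5, -45, 0, 0, 0, -1, -10, -5, -45, 0, 0, 0, -1, -5, -5, -45, 0, 0, 0, -1, -5, -5, -45, 0, 0, 0, -1, 0, -6, -45, 0, 0, 0, -1, 0, -6, -45, 0, 0, 0, -1, 0, 0, 0, 1, 0, 0, -1, 0, 0, 0, 1, 0, 0, -1, 0, 0, 0, 1, 0, 0]

```text
t: 2.2
ee_pos: [0.5878, 0.3145, 0.2498]
tool_rot: [1.514, 0.978, -1.514]
contact_force: [0.9, -0.1, -0.8]
gripper_width: 1.002
```

Emit:
carry_out:
  rows: [-0.3, 0, 0, 0, 1, 0, 0, -0.2, 0, 0, 0, 1, 0, 0, -0.1, 0, 0, 0, 1, 0, 0, 0, 0, 0, 0, 1, 0, 0, 0, 0, 0, 0, 0.25, 0, 0, 0, 0, 0, 0, 0, 0, 0]

```text
t: 2.8
ee_pos: [0.588, 0.314, 0.2499]
tool_rot: [1.906, 0.546, -1.906]
contact_force: [0.9, 0.2, -0.2]
gripper_width: 0.5
```

```bash
python3 - <<'E'
from h import *
p=grab('wrist','w1.png')
go([.588,.3137,.24],-58)
W=cloud(p).reshape(-1,3); W=W[~np.isnan(W[:,0])]
k=W[(W[:,2]>.208)&(W[:,2]<.225)&(abs(W[:,0]-.588)<.06)&(abs(W[:,1]-.314)<.06)]
print(len(k)); 
if len(k)>10: print(cv2.minAreaRect((k[:,:2]*1000).astype(np.float32)),k.mean(0))
r=W[(W[:,2]>.160)&(W[:,2]<.169)&(abs(W[:,0]-.588)<.12)&(abs(W[:,1]-.28)<.12)]
print(len(r),r.min(0),r.max(0))
g=W[(W[:,2]>.044)&(W[:,2]<.053)&(abs(W[:,0]-.575)<.05)&(abs(W[:,1]-.16)<.05)]
if len(g)>10: print('lug',cv2.minAreaRect((g[:,:2]*1000).astype(np.float32)))
E
```

```text
t 2.85 pos [0.588 0.314 0.25 ] xaxis [ 0. -0. -1.] yawy -57.93 j [ 0.4   0.52  1.18 -0.    1.44  1.41] F [-0.4 -0.2  1. ] Mo [0.02 0.03 0.01] w 0.5
shift [10.   0.2  0.2]
turn units 22.51 alt -1
turn units 0.01 alt 0
turn units -22.49 alt 1
2598
((590.5015258789062, 315.2165832519531), (61.653202056884766, 13.93046760559082), 31.59608268737793) [0.59199903 0.31631895 0.21677278]
29294 [0.51208492 0.20064158 0.16014804] [0.66348524 0.36564129 0.16873384]
lug ((570.9758911132812, 133.6893768310547), (12.468153953552246, 13.753901481628418), 85.11177825927734)
```

View pics/w1.png

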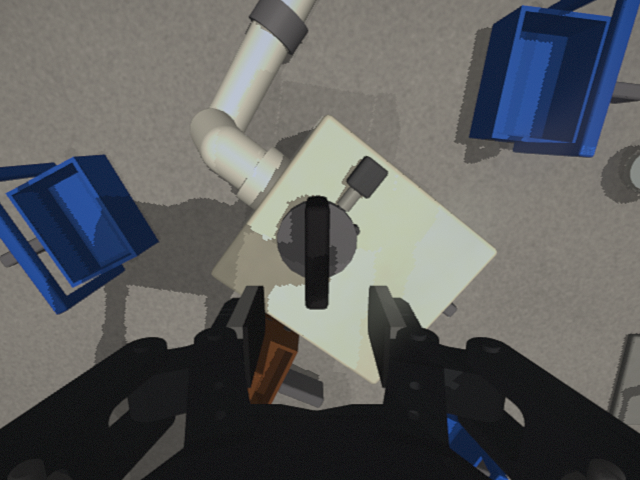

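Emit:
carry_out:
  rows: [0, 18, 0, -2, 0, 0, 0, 0, 18, 0, 0, 0, 0, 0, 0, 15, 0, 0, 0, 0, 0, 0.6, 0, 0, 0, 0, 0, 0, 1, 0, 0, 0, 0, 0, 0, 1, 0, 0, 0, 0, 0, 0, 1, 0, 0, 0, 0, 0, 0, 1, 0, 0, 0, 0, 0, 0]
  grip_force: 80

```text
t: 3.65
ee_pos: [0.59, 0.3152, 0.1997]
tool_rot: [1.906, 0.547, -1.904]
contact_force: [0.1, -0.0, -0.1]
gripper_width: 0.0
```

```bash
python3 - <<'E'
from h import *
go([.588,.3137,.198],-58)
E
```

```text
t 3.65 pos [0.59   0.3152 0.1997] xaxis [ 0.001  0.    -1.   ] yawy -57.99 j [ 0.4   0.57  1.24 -0.    1.33  1.41] F [ 0.1 -0.  -0.1] Mo [0.01 0.02 0.02] w 0.0
shift [1.7 0.2 2.4]
turn units 22.5 alt -1
turn units 0.0 alt 0
turn units -22.5 alt 1
```

```bash
python3 - <<'E'
from h import *
grab('wrist','w2.png'); p=grab('side')
c=p['color'][200:360,180:340,::-1]; cv2.imwrite('pics/s2.png',cv2.resize(c,None,fx=3.5,fy=3.5))
E
```

```text
(no output)
```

View pics/w2.png

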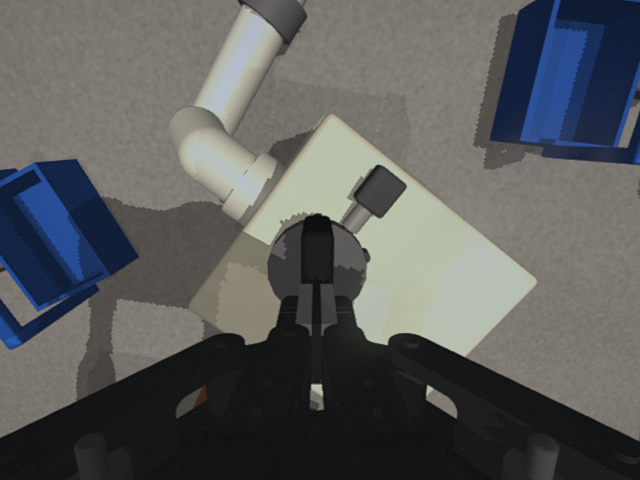

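View pics/s2.png

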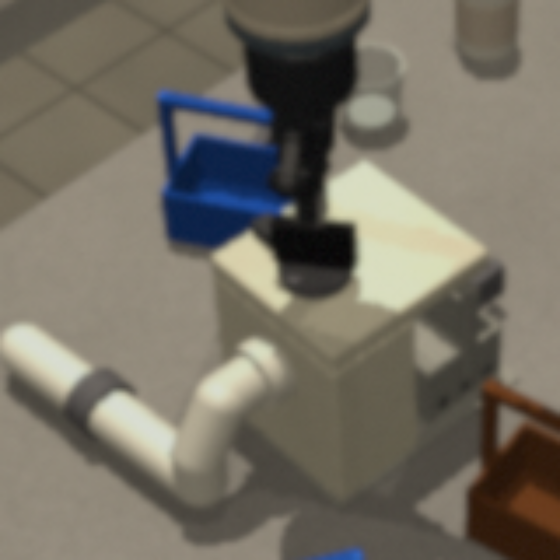

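Emit:
carry_out:
  rows: [1, 0, 0, 0, 0.6, 0, 0, 1, 0, 0, 0, 0.6, 0, 0, 1, 0, 0, 0, 0.6, 0, 0, 1, 0, 0, 0, 0.6, 0, 0, 1, 0, 0, 0, 0.6, 0, 0, 1, 0, 0, 0, 0.6, 0, 0, 1, 0, 0, 0, 0.6, 0, 0, 1, 0, 0, 0, 0.6, 0, 0, 1, 0, 0, 0, 0, 0, 0]

```text
t: 4.65
ee_pos: [0.5897, 0.3151, 0.1991]
tool_rot: [-2.163, 0.123, 2.163]
contact_force: [-0.1, -0.6, 0.9]
gripper_width: 0.001
```

```bash
python3 - <<'E'
from h import *
go([.588,.3137,.198],-95.5)
grab('wrist','w3.png')
E
```

```text
t 4.65 pos [0.5897 0.3151 0.1991] xaxis [ 0.  0. -1.] yawy -96.49 j [0.4  0.57 1.24 0.   1.33 2.09] F [-0.1 -0.6  0.9] Mo [ 0.04 -0.    0.  ] w 0.001
shift [1.1 1.6 1.5]
turn units 22.38 alt -1
turn units -0.12 alt 0
turn units -22.62 alt 1
```

View pics/w3.png

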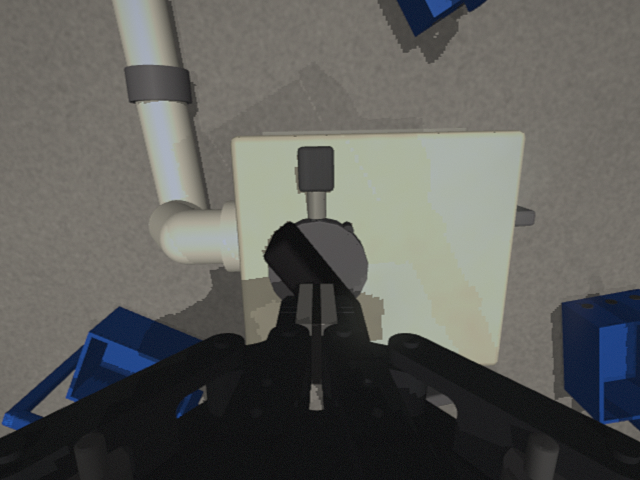

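```bash
python3 - <<'E'
from h import *
p=grab('wrist');W=cloud(p)
for (u,v) in [(305,290),(327,290),(305,310),(327,310),(316,290),(290,250),(320,270),(316,330),(316,400)]: print(u,v,W[v,u].round(4))
print('tip proj',proj(p,[[.5897,.3151,.1991],[.5897,.3151,.185],[.5897,.3151,.204]]))
p=grab('side','s3.png');print('side',proj(p,[[.5897,.3151,.1991],[.5897,.3151,.185]]))
c=p['color'][200:360,180:340,::-1]; cv2.imwrite('pics/s3.png',cv2.resize(c,None,fx=3.5,fy=3.5,interpolation=cv2.INTER_CUBIC))
W=cloud(p); 
for v in range(235,290,4): print(v,W[v,264:280:3].round(3).tolist())
E
```

```text
305 290 [0.6022 0.319  0.2321]
327 290 [0.6014 0.3106 0.2322]
305 310 [0.6024 0.3184 0.2496]
327 310 [0.6008 0.3111 0.248 ]
316 290 [0.6015 0.3148 0.2314]
290 250 [0.6141 0.3243 0.2166]
320 270 [0.6    0.3132 0.2054]
316 330 [0.5992 0.3151 0.2581]
316 400 [nan nan nan]
tip proj [[318.14587981 286.16648716]
 [318.00227348 275.61535794]
 [318.20111781 290.22496634]]
side [[268.23947775 268.22028082]
 [268.48928418 272.17516174]]
235 [[0.58, 0.331, 0.327], [0.575, 0.326, 0.326], [0.576, 0.316, 0.32], [0.576, 0.305, 0.312], [0.567, 0.305, 0.317], [0.58, 0.282, 0.295]]
239 [[0.581, 0.331, 0.314], [0.57, 0.332, 0.321], [0.581, 0.312, 0.301], [0.572, 0.31, 0.305], [0.57, 0.302, 0.301], [0.578, 0.284, 0.284]]
243 [[0.578, 0.334, 0.305], [0.57, 0.332, 0.308], [0.584, 0.309, 0.284], [0.573, 0.31, 0.292], [0.571, 0.302, 0.287], [0.574, 0.289, 0.277]]
247 [[0.583, 0.331, 0.287], [0.572, 0.332, 0.294], [0.572, 0.321, 0.287], [0.575, 0.309, 0.277], [0.58, 0.294, 0.263], [0.779, 0.086, -0.003]]
251 [[0.583, 0.332, 0.274], [0.58, 0.325, 0.272], [0.578, 0.316, 0.267], [0.574, 0.311, 0.265], [0.644, 0
[... 608 characters left out ...]
.595, 0.325, 0.193], [0.587, 0.323, 0.197], [0.583, 0.316, 0.194], [0.578, 0.31, 0.193], [0.566, 0.311, 0.202], [0.562, 0.305, 0.2]]
275 [[0.595, 0.326, 0.179], [0.588, 0.322, 0.181], [0.582, 0.318, 0.182], [0.575, 0.314, 0.184], [0.567, 0.311, 0.187], [0.561, 0.306, 0.187]]
279 [[0.586, 0.336, 0.179], [0.581, 0.33, 0.177], [0.577, 0.323, 0.175], [0.572, 0.318, 0.175], [0.566, 0.313, 0.175], [0.563, 0.306, 0.171]]
283 [[0.582, 0.34, 0.17], [0.576, 0.335, 0.17], [0.567, 0.334, 0.176], [0.563, 0.327, 0.173], [0.563, 0.317, 0.165], [0.557, 0.312, 0.165]]
287 [[0.577, 0.346, 0.164], [0.571, 0.341, 0.164], [0.566, 0.336, 0.164], [0.558, 0.333, 0.166], [0.551, 0.329, 0.168], [0.548, 0.321, 0.165]]
```

View pics/s3.png

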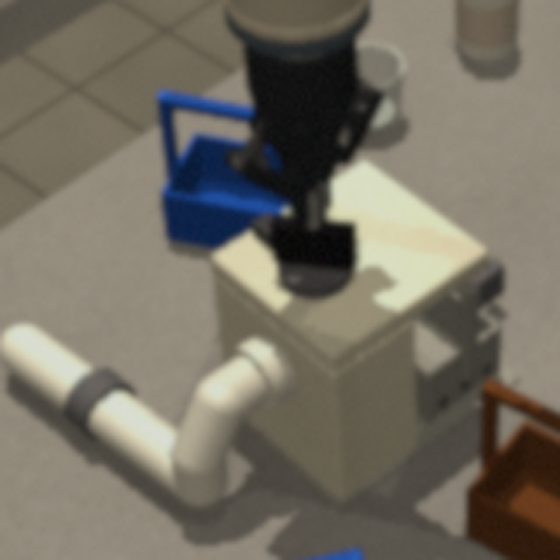

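```bash
python3 - <<'E'
from h import *
p=dict(np.load('wrist0.npz'));W=cloud(p)
for (u,v) in [(200,300),(195,304),(432,300),(440,304),(195,320),(200,350)]: print(u,v,W[v,u].round(4))
print(p['world_to_cam'].round(3))
m=(W[...,2]>.15)&(W[...,2]<.32)
q=W[m];print(np.percentile(q[:,2],[0,1,2,5,10]))
for n in ['scene','side']:
    p=dict(np.load(n+'0.npz'));W=cloud(p).reshape(-1,3)
    q=W[(abs(W[:,0]-.625)<.1)&(abs(W[:,1])<.05)&(W[:,2]>.1)];print(n,np.sort(q[:,2])[:20].round(3))
    q=q[q[:,2]<.27];print(np.percentile(q,[1,99],0).round(3))
E
```

```text
200 300 [0.5834 0.011  0.2493]
195 304 [0.583  0.0115 0.2538]
432 300 [0.6687 0.0104 0.248 ]
440 304 [0.6697 0.0116 0.2539]
195 320 [0.5833 0.0064 0.2561]
200 350 [ 0.5836 -0.0063  0.2547]
[[ 1.     0.     0.    -0.626]
 [-0.     0.964 -0.265  0.034]
 [-0.     0.265  0.964 -0.379]
 [ 0.     0.     0.     1.   ]]
[0.24361405 0.25055563 0.2539332  0.26225292 0.27355357]
scene [0.242 0.243 0.243 0.244 0.245 0.246 0.246 0.247 0.247 0.248 0.248 0.249
 0.249 0.249 0.249 0.249 0.25  0.251 0.251 0.251]
[[ 0.568 -0.012  0.243]
 [ 0.681  0.011  0.269]]
side [0.242 0.243 0.245 0.246 0.246 0.246 0.246 0.246 0.247 0.247 0.247 0.248
 0.248 0.249 0.249 0.25  0.25  0.25  0.251 0.251]
[[ 0.566 -0.012  0.243]
 [ 0.68   0.012  0.269]]
```

Emit:
carry_out:
  rows: [0.5, -15, 0, 0, 0, 0, 0, 0, -15, 0, 0, -0.8, 0, 0, 0, 0, 0, 0, -0.8, 0, 0, 0, 0, 0, 0, -0.8, 0, 0, 0, 0, 0, 0, -0.8, 0, 0, 0, 0, 0, 0, -0.8, 0, 0, 0, 0, 0, 0, -0.8, 0, 0, 0, 0, 0, 0, 0, 0, 0]

```text
t: 5.6
ee_pos: [0.5897, 0.3151, 0.229]
tool_rot: [1.903, 0.55, -1.903]
contact_force: [-1.3, 0.9, -0.5]
gripper_width: 0.503
```

Emit:
carry_out:
  rows: [0, 20, 0, 0, 0, 0, 0, 0, 20, 0, 0, 0, 0, 0, 0, 13, 0, 0, 0, 0, 0, 0, 10, 0, 0, 0, 0, 0, 0, 0, 0, 0, 0, 0, 0]

```text
t: 6.1
ee_pos: [0.5892, 0.3148, 0.1648]
tool_rot: [1.904, 0.545, -1.908]
contact_force: [0.1, 0.3, 0.4]
gripper_width: 0.503
```

```bash
python3 - <<'E'
from h import *
go([.589,.315,.165],-58)
grab('wrist','w4.png')
E
```

```text
t 6.1 pos [0.5892 0.3148 0.1648] xaxis [-0.002 -0.001 -1.   ] yawy -58.04 j [0.4  0.6  1.28 0.   1.26 1.41] F [0.1 0.3 0.4] Mo [-0.01  0.03  0.05] w 0.503
shift [-0.2 -0.2  0.1]
turn units 22.49 alt -1
turn units -0.01 alt 0
turn units -22.51 alt 1
```

View pics/w4.png

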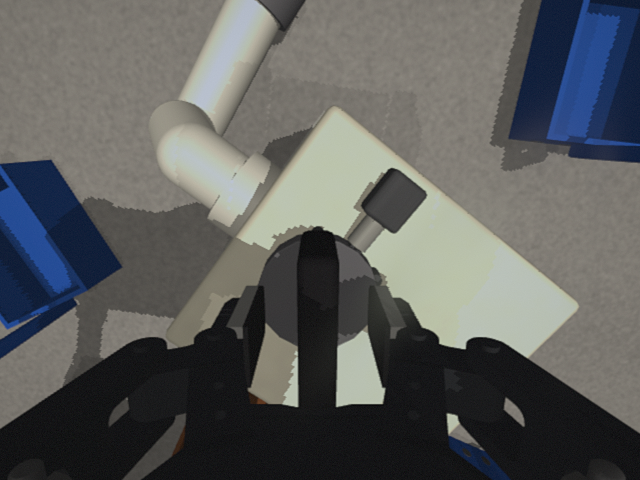

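The pads (about columns 255 and 380, row 320) now straddle the knob bar. I close them and check the opening.

Emit:
carry_out:
  rows: [0.5, 0, 0, 0, 0, 0, 0, 1, 0, 0, 0, 0, 0, 0, 1, 0, 0, 0, 0, 0, 0, 1, 0, 0, 0, 0, 0, 0]
  grip_force: 80

```text
t: 6.55
ee_pos: [0.5903, 0.3151, 0.167]
tool_rot: [1.907, 0.546, -1.904]
contact_force: [0.5, -1.1, 6.3]
gripper_width: 0.15
```

Emit:
carry_out:
  rows: [1, -3, 0, 0, 0, 0, 0, 1, 0, 0, 0, 0.6, 0, 0, 1, 0, 0, 0, 0.6, 0, 0, 1, 0, 0, 0, 0.6, 0, 0, 1, 0, 0, 0, 0.6, 0, 0, 1, 0, 0, 0, 0.6, 0, 0, 1, 0, 0, 0, 0.6, 0, 0, 1, 0, 0, 0, 0.6, 0, 0, 1, 0, 0, 0, 0.6, 0, 0, 1, 0, 0, 0, 0, 0, 0]

```text
t: 7.55
ee_pos: [0.5902, 0.3142, 0.1673]
tool_rot: [-2.162, 0.127, 2.163]
contact_force: [11.9, -3.3, -26.1]
gripper_width: 0.15
```

```bash
python3 - <<'E'
from h import *
go([.589,.315,.165],-95)
grab('wrist','w5.png')
E
```

```text
t 7.55 pos [0.5902 0.3142 0.1673] xaxis [-0.    -0.002 -1.   ] yawy -96.62 j [ 0.4   0.59  1.28 -0.    1.27  2.09] F [ 11.9  -3.3 -26.1] Mo [-0.4  -2.11  0.07] w 0.15
shift [ 2.3 -0.6  1.3]
turn units 22.3 alt -1
turn units -0.2 alt 0
turn units -22.7 alt 1
```

View pics/w5.png

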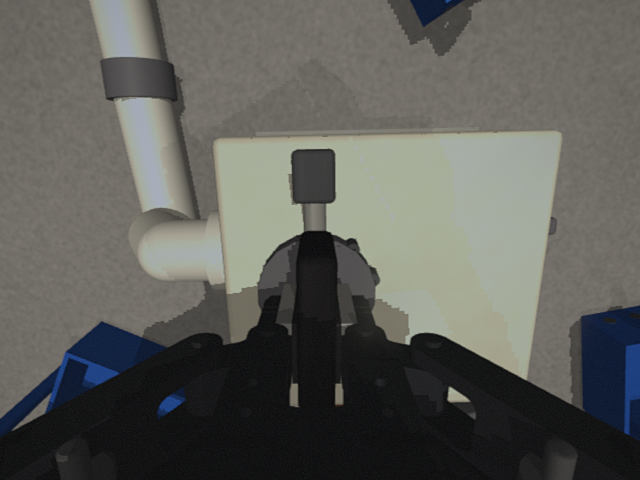

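Emit:
carry_out:
  rows: [0.5, 0, 0, 0, 0, 0, 0, 0, 0, 0, 0, 0, 0, 0, 0, -10, 0, 0, 0, 0, 0, 0, -35, 0, 0, 0, 0, 0, 0, -35, 0, 0, 0, 0, 0]

```text
t: 8.1
ee_pos: [0.5893, 0.3151, 0.2507]
tool_rot: [-2.163, 0.121, 2.165]
contact_force: [0.5, 0.7, 0.8]
gripper_width: 0.502
```

```bash
python3 - <<'E'
from h import *
p=grab('wrist','w6.png')
W=cloud(p).reshape(-1,3); W=W[~np.isnan(W[:,0])]
k=W[(W[:,2]>.208)&(W[:,2]<.22)&(abs(W[:,0]-.588)<.06)&(abs(W[:,1]-.314)<.03)]
if len(k)>10: print(cv2.minAreaRect((k[:,:2]*1000).astype(np.float32)),k.mean(0))
r=W[(W[:,2]>.160)&(W[:,2]<.169)&(abs(W[:,0]-.588)<.12)&(abs(W[:,1]-.28)<.12)]
print(cv2.minAreaRect((r[:,:2]*1000).astype(np.float32)))
go([.572,.142,.11],-5)
E
```

```text
((590.4078979492188, 314.9678955078125), (14.010260581970215, 61.50447082519531), 84.78719329833984) [0.59225775 0.31480899 0.21678124]
((586.917236328125, 283.05859375), (154.4491424560547, 140.0460662841797), 84.59938049316406)
t 8.15 pos [0.5916 0.3161 0.2577] xaxis [ 0.008  0.003 -1.   ] yawy -96.39 j [0.4  0.52 1.16 0.   1.45 2.08] F [0.2 0.3 7.3] Mo [ 0.03 -0.01 -0.05] w 0.503
shift [146.9 175.8   1.2]
turn units 11.08 alt -1
turn units -11.42 alt 0
turn units -33.92 alt 1
```

View pics/w6.png

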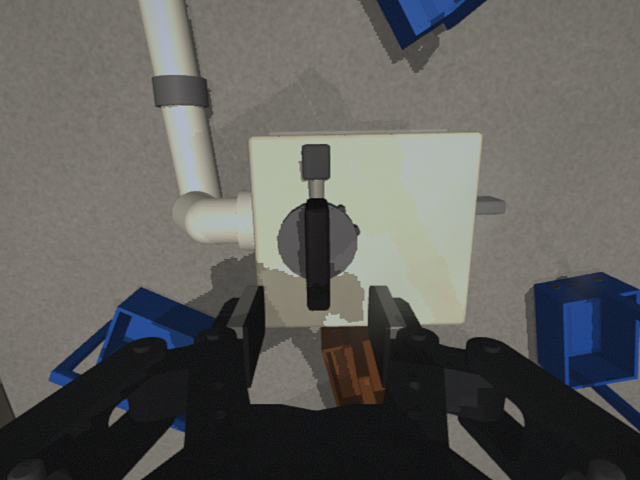

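Emit:
carry_out:
  rows: [-0.3, 0, 44, 0, 0, 0, 0, -0.3, 0, 44, 0, 0, 0, 0, -0.3, 0, 44, 0, 0, 0, 0, -0.3, 0, 44, 0, 0, 0, 0, -0.3, 0, 0, 0, -1, 0, 0, -0.3, 0, 0, 0, -1, 0, 0, -0.3, 0, 0, 0, -1, 0, 0, -0.3, 0, 0, 0, -1, 0, 0, -0.3, 0, 0, 0, -1, 0, 0, -0.3, 0, 0, 0, -1, 0, 0]

```text
t: 9.15
ee_pos: [0.5703, 0.1403, 0.2501]
tool_rot: [1.796, 0.688, -1.793]
contact_force: [-0.9, 0.1, 0.6]
gripper_width: 0.65
```

Emit:
carry_out:
  rows: [-0.3, 0, 0, 0, -1, 0, 0, -0.3, 0, 0, 0, -1, 0, 0, -0.3, 0, 0, 0, -1, 0, 0, -0.3, 0, 0, 0, -1, 0, 0, -0.3, 0, 0, 0, -1, 0, 0, -0.3, 0, 0, 0, -0.4, 0, 0, -0.3, 0, 0, 0, 0, 0, 0]

```text
t: 9.85
ee_pos: [0.5703, 0.1403, 0.25]
tool_rot: [1.276, 1.165, -1.274]
contact_force: [-0.5, 0.2, 0.2]
gripper_width: 0.653
```

```bash
python3 - <<'E'
from h import *
for n in ['wrist','scene']:
    p=grab(n,n+'7.png')
    W=cloud(p).reshape(-1,3); W=W[~np.isnan(W[:,0])]
    g=W[(W[:,2]>.044)&(W[:,2]<.053)&(abs(W[:,0]-.575)<.04)&(W[:,1]>.1)&(W[:,1]<.2)]
    if len(g)>10: print(len(g),g.min(0),g.max(0),'lug',cv2.minAreaRect((g[:,:2]*1000).astype(np.float32)))
    c=W[(W[:,2]>.1)&(W[:,2]<.3)&(abs(W[:,0]-.57)<.08)&(W[:,1]>.09)&(W[:,1]<.18)]
    print(np.percentile(c[:,2],[0,1,2]),len(c))
go([.572,.142,.11],-5.4)
E
```

```text
814 [0.53582037 0.12723858 0.0440337 ] [0.61465402 0.18903007 0.05260235] lug ((573.01953125, 156.86158752441406), (58.58759689331055, 79.05875396728516), 85.65506744384766)
[0.27520071 0.27643169 0.27709058] 2846
35 [0.56448007 0.12501183 0.04433916] [0.57793235 0.14875032 0.05290781] lug ((571.2138061523438, 136.8871612548828), (13.428953170776367, 23.74262046813965), 0.16006097197532654)
[0.2746279  0.27525576 0.27526957] 100
t 9.95 pos [0.5702 0.1403 0.2496] xaxis [ 0.001  0.    -1.   ] yawy -5.32 j [0.14 0.4  1.39 0.   1.35 0.23] F [ 0.5 -0.9 -0.4] Mo [0.01 0.01 0.01] w 0.651
shift [139.6   1.5  -1.9]
turn units 22.51 alt -1
turn units 0.01 alt 0
turn units -22.49 alt 1
```

View pics/wrist7.png

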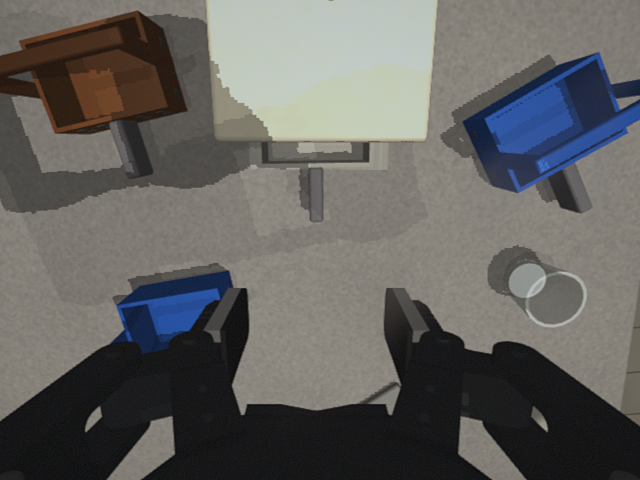

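Emit:
carry_out:
  rows: [-0.3, 40, 1.5, 0, 0, 0, 0, -0.3, 45, 0, 0, 0, 0, 0, -0.3, 45, 0, 0, 0, 0, 0, -0.3, 45, 0, 0, 0, 0, 0, -0.3, 35, 0, 0, 0, 0, 0, -0.3, 15, 0, 0, 0, 0, 0, -0.3, 0, 0, 0, 0, 0, 0]

```text
t: 10.65
ee_pos: [0.5703, 0.1399, 0.0221]
tool_rot: [1.275, 1.166, -1.28]
contact_force: [0.7, -0.1, 0.7]
gripper_width: 0.652
```

```bash
python3 - <<'E'
from h import *
p=grab('wrist','w8.png'); W=cloud(p)
c=W[(W[...,2]>.025)&(W[...,2]<.08)&(abs(W[...,0]-.571)<.06)&(W[...,1]<.16)&(W[...,1]>.1)]
for v in (290,310,330): print(W[v,[232,240,312,317,395,402]].round(3).tolist())
go([.572,.1405,.0],-5.4)
E
```

```text
[[0.54, 0.155, 0.054], [0.543, 0.154, 0.054], [0.571, 0.15, 0.05], [0.572, 0.15, 0.051], [0.603, 0.149, 0.054], [0.605, 0.148, 0.053]]
[[0.544, 0.154, 0.072], [0.545, 0.151, 0.064], [0.57, 0.141, 0.05], [0.572, 0.141, 0.05], [0.6, 0.147, 0.066], [0.601, 0.149, 0.071]]
[[0.544, 0.15, 0.077], [0.544, 0.144, 0.067], [0.569, 0.133, 0.05], [0.571, 0.132, 0.05], [0.599, 0.14, 0.069], [0.6, 0.145, 0.078]]
t 10.7 pos [0.5713 0.14   0.0236] xaxis [-0.001 -0.    -1.   ] yawy -5.27 j [0.14 0.68 1.61 0.   0.85 0.23] F [ 0.3 -0.4  0. ] Mo [-0.03  0.02 -0.  ] w 0.652
shift [23.6  0.7 -0.6]
turn units 22.52 alt -1
turn units 0.02 alt 0
turn units -22.48 alt 1
```

View pics/w8.png

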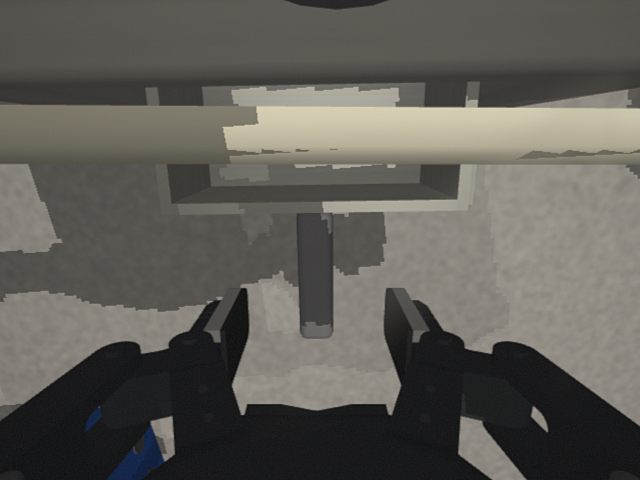

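Emit:
carry_out:
  rows: [-0.3, 15, 0, 0, 0, 0, 0, -0.3, 7, 0, 0, 0, 0, 0, 0.3, 0, 0, 0, 0, 0, 0, 1, 0, 0, 0, 0, 0, 0, 1, 0, 0, 0, 0, 0, 0, 1, 0, 0, 0, 0, 0, 0, 1, 0, 0, 0, 0, 0, 0]
  grip_force: 50

```text
t: 11.4
ee_pos: [0.572, 0.1401, 0.0028]
tool_rot: [1.277, 1.164, -1.275]
contact_force: [-1.2, -0.5, 6.4]
gripper_width: 0.153
```

Emit:
carry_out:
  rows: [1, -1, 0, 5, 0, 0, 0, 1, 0, 0, 15, 0, 0, 0, 1, 0, 0, 18, 0, 0, 0, 1, 0, 0, 18, 0, 0, 0, 1, 0, 0, 18, 0, 0, 0, 1, 0, 0, 18, 0, 0, 0, 1, 0, 0, 15, 0, 0, 0, 1, 0, 0, 8, 0, 0, 0, 1, 0, 0, 0, 0, 0, 0]

```text
t: 12.3
ee_pos: [0.561, 0.0243, 0.003]
tool_rot: [1.277, 1.164, -1.277]
contact_force: [-0.3, -0.8, -1.4]
gripper_width: 0.157
```

```bash
python3 - <<'E'
from h import *
grab('wrist','w9.png')
go([.572,.1405,.0],-5.4)
E
```

```text
t 12.35 pos [0.5612 0.025  0.003 ] xaxis [ 0. -0. -1.] yawy -5.25 j [-0.06  0.69  1.69 -0.    0.76  0.03] F [-0.1 -1.7  0.1] Mo [-0.17 -0.08 -0.01] w 0.156
shift [   3.     0.2 -116. ]
turn units 22.52 alt -1
turn units 0.02 alt 0
turn units -22.48 alt 1
```

View pics/w9.png

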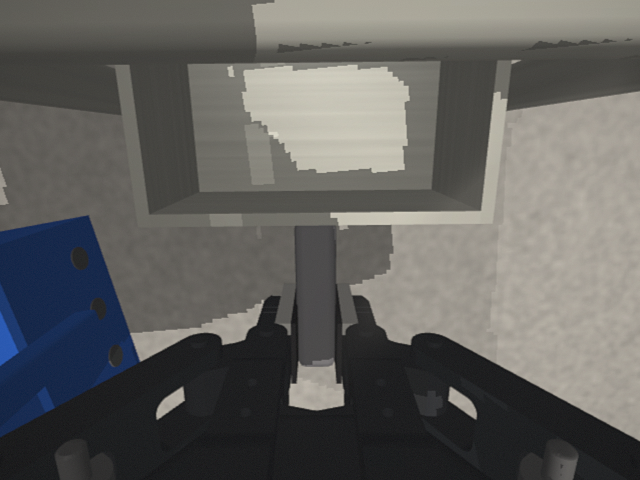

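Emit:
carry_out:
  rows: [0.5, 0, 0, 0, 0, 0, 0, 0, 0, 0, 0, 0, 0, 0, -0.2, 0, 0, 0, 0, 0, 0, -0.2, 0, 0, 0, 0, 0, 0, -0.2, 0, 0, 0, 0, 0, 0, -0.2, -40, 0, 0, 0, 0, 0, -0.2, -45, 0, 0, 0, 0, 0, -0.2, -45, 0, 0, 0, 0, 0, -0.2, -45, 0, 0, 0, 0, 0, -0.2, -45, 0, 0, 0, 0, 0]

```text
t: 13.35
ee_pos: [0.5607, 0.0256, 0.225]
tool_rot: [1.276, 1.165, -1.276]
contact_force: [-0.0, 0.5, -0.4]
gripper_width: 0.6
```

Emit:
carry_out:
  rows: [-0.2, 0, 0, 0, 0, 0, 0]

```text
t: 13.45
ee_pos: [0.564, 0.0255, 0.229]
tool_rot: [1.28, 1.158, -1.269]
contact_force: [0.7, 0.6, -0.8]
gripper_width: 0.601
```

```bash
python3 - <<'E'
from h import *
for n in ['wrist','scene','side']:
    p=grab(n,n+'10.png')
    W=cloud(p).reshape(-1,3); W=W[~np.isnan(W[:,0])]
    g=W[(W[:,2]>.12)&(W[:,2]<.135)&(abs(W[:,0]-.57)<.08)&(W[:,1]>.06)&(W[:,1]<.15)]
    if len(g)>10: print(n,len(g),g.min(0),g.max(0),'bail',cv2.minAreaRect((g[:,:2]*1000).astype(np.float32)))
    g=W[(W[:,2]>.04)&(W[:,2]<.06)&(abs(W[:,0]-.57)<.08)&(W[:,1]>.06)&(W[:,1]<.18)]
    if len(g)>10: print(n,len(g),g.min(0),g.max(0),'rim',cv2.minAreaRect((g[:,:2]*1000).astype(np.float32)))
go([.572,.105,.2],84.6)
E
```

```text
wrist 3583 [0.5042367  0.09571117 0.12056071] [0.63383252 0.11753845 0.13255301] bail ((569.142578125, 106.71887969970703), (12.057547569274902, 130.2710723876953), 85.35254669189453)
wrist 2735 [0.50583789 0.06000733 0.04003799] [0.62691309 0.15082613 0.05919522] rim ((565.4475708007812, 103.33500671386719), (87.48505401611328, 119.24258422851562), 85.5325927734375)
scene 259 [0.50263985 0.09382715 0.12050463] [0.6320903  0.11671059 0.13392146] bail ((567.12548828125, 104.64494323730469), (16.302270889282227, 129.75453186035156), 85.45701599121094)
scene 327 [0.50499576 0.06024499 0.04002393] [0.63300351 0.15043611 0.05951918] rim ((568.8511352539062, 105.35716247558594), (82.39942169189453, 128.7413330078125), 84.5549087524414)
side 201 [0.4995962  0.0937048  0.12005154] [0.63177099 0.11932874 0.13419487] bail ((565.7376098632812, 106.27140808105469), (18.045455932617188, 132.1700897216797), 85.05679321289062)
side 327 [0.49894888 0.06024887 0.0400088 ] [0.63227377 0.15246115 0.05975409] rim ((565.4063110351562, 106.45010375976562), (87.63919830322266, 134.05201721191406), 86.73637390136719)
t 13.6 pos [0.5608 0.0256 0.2227] xaxis [-0. -0. -1.] yawy -5.2 j [-0.06  0.39  1.49 -0.    1.26  0.03] F [-1.   0.2  0.2] Mo [-0.03  0.02 -0.02] w 0.602
shift [ 22.7   4.  -80.1]
turn units 11.28 alt -1
turn units -11.22 alt 0
turn units -33.72 alt 1
```

View pics/wrist10.png

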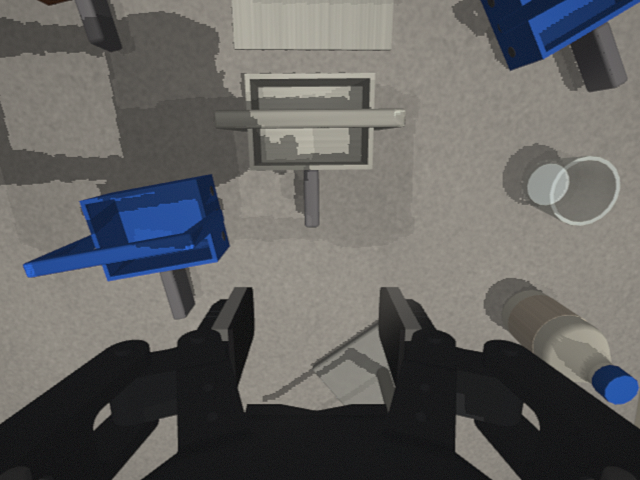

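View pics/side10.png

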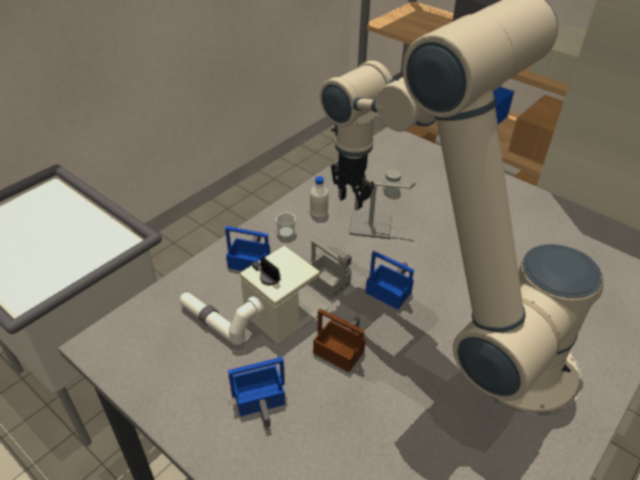

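Emit:
carry_out:
  rows: [-0.2, 0, -14, -40, 0, 0, 0, -0.2, 0, -14, -41, 0, 0, 0, -0.2, 0, 0, 0, -1, 0, 0, -0.2, 0, 0, 0, -1, 0, 0, -0.2, 0, 0, 0, -1, 0, 0, -0.2, 0, 0, 0, -1, 0, 0, -0.2, 0, 0, 0, -1, 0, 0, -0.2, 0, 0, 0, -1, 0, 0, -0.2, 0, 0, 0, -1, 0, 0, -0.2, 0, 0, 0, -1, 0, 0]

```text
t: 14.6
ee_pos: [0.5397, 0.1087, 0.2212]
tool_rot: [0.421, 1.532, -0.423]
contact_force: [0.2, -0.4, -0.3]
gripper_width: 0.601
```

Emit:
carry_out:
  rows: [-0.2, 0, 0, 0, -1, 0, 0, -0.2, 0, 0, 0, -1, 0, 0, -0.2, 0, 0, 0, -1, 0, 0, -0.2, 0, 0, 0, -0.25, 0, 0, -0.2, 0, 0, 0, 0, 0, 0]

```text
t: 15.1
ee_pos: [0.5398, 0.1086, 0.2214]
tool_rot: [0.071, 1.573, -0.071]
contact_force: [-0.2, 0.1, -0.2]
gripper_width: 0.597
```

```bash
python3 - <<'E'
from h import *
p=grab('wrist','w11.png')
W=cloud(p).reshape(-1,3); W=W[~np.isnan(W[:,0])]
g=W[(W[:,2]>.12)&(W[:,2]<.135)&(abs(W[:,0]-.57)<.08)&(W[:,1]>.06)&(W[:,1]<.15)]
if len(g)>10: print(len(g),g.min(0),g.max(0),'bail',cv2.minAreaRect((g[:,:2]*1000).astype(np.float32)))
go([.540,.1085,.088],85)
E
```

```text
2744 [0.50353769 0.09675623 0.12028752] [0.63345687 0.11822195 0.13271757] bail ((568.6759033203125, 106.9916000366211), (11.93061637878418, 130.15989685058594), 85.16146850585938)
t 15.15 pos [0.5399 0.1086 0.2217] xaxis [-0.002 -0.    -1.   ] yawy 84.73 j [ 0.09  0.38  1.51 -0.    1.25 -1.39] F [-0.6 -0.2 -0.1] Mo [-0.02 -0.03 -0.  ] w 0.603
shift [ 1.337e+02 -1.000e-01  4.000e-01]
turn units 22.47 alt -1
turn units -0.03 alt 0
turn units -22.53 alt 1
```

View pics/w11.png

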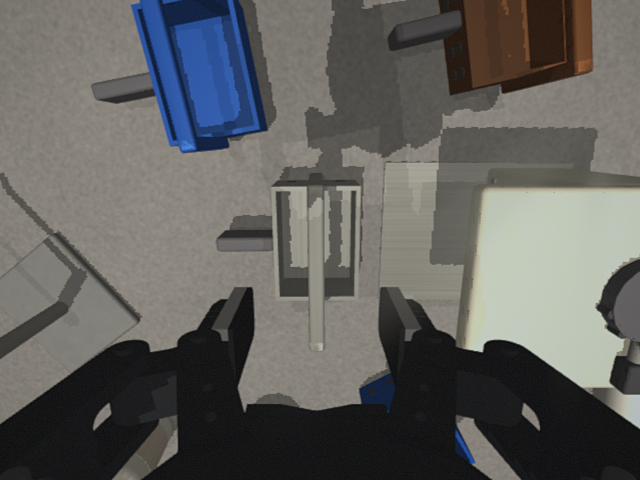

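Emit:
carry_out:
  rows: [-0.2, 40, 0, 0, 0, 0, 0, -0.2, 40, 0, 0, 0, 0, 0, -0.2, 35, 0, 0, 0, 0, 0, -0.2, 18, 0, 0, 0, 0, 0, 0.2, 0, 0, 0, 0, 0, 0, 0.6, 0, 0, 0, 0, 0, 0, 1, 0, 0, 0, 0, 0, 0, 1, 0, 0, 0, 0, 0, 0, 1, 0, 0, 0, 0, 0, 0, 1, 0, 0, 0, 0, 0, 0]
  grip_force: 90

```text
t: 16.15
ee_pos: [0.5412, 0.1086, 0.091]
tool_rot: [0.071, 1.568, -0.071]
contact_force: [-1.6, -2.8, 8.0]
gripper_width: 0.114
```

```bash
python3 - <<'E'
from h import *
go([.540,.1085,.088],85)
p=grab('wrist','w12.png')
E
```

```text
t 16.15 pos [0.5412 0.1086 0.091 ] xaxis [ 0.002 -0.    -1.   ] yawy 84.79 j [ 0.09  0.54  1.66 -0.    0.94 -1.39] F [-1.6 -2.8  8. ] Mo [-0.27  0.27 -0.02] w 0.114
shift [ 3.  -0.3 -1.1]
turn units 22.47 alt -1
turn units -0.03 alt 0
turn units -22.53 alt 1
```

View pics/w12.png

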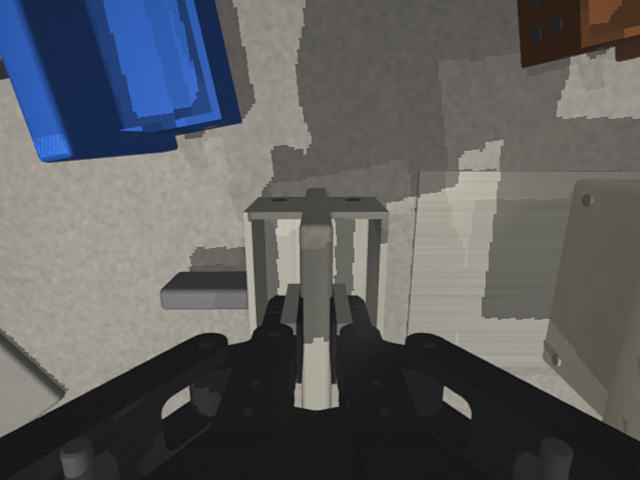

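Emit:
carry_out:
  rows: [1, -8, 0, 0, 0, 0, 0, 1, -15, 0, 0, 0, 0, 0, 1, -25, 0, 0, 0, 0, 0, 1, -30, 0, 0, 0, 0, 0, 1, -30, 0, 0, 0, 0, 0, 1, -30, 0, 0, 0, 0, 0, 1, -20, 0, 0, 0, 0, 0, 1, -7, 0, 0, 0, 0, 0, 1, 0, 0, 0, 0, 0, 0]

```text
t: 17.1
ee_pos: [0.5408, 0.1088, 0.2558]
tool_rot: [0.071, 1.568, -0.071]
contact_force: [0.1, 0.4, -2.7]
gripper_width: 0.11
```

```bash
python3 - <<'E'
from h import *
p=grab('wrist','w13.png');p=grab('scene','sc13.png')
W=cloud(p).reshape(-1,3); W=W[~np.isnan(W[:,0])]
g=W[(W[:,2]>.16)&(W[:,2]<.235)&(abs(W[:,0]-.57)<.08)&(W[:,1]>.03)&(W[:,1]<.16)]
print(len(g),g.min(0),g.max(0))
go([.4,-.2,.256],32)
E
```

```text
1859 [0.50126267 0.03033356 0.16036204] [0.63139162 0.15133073 0.2346785 ]
t 17.2 pos [0.54   0.1087 0.2541] xaxis [-0.001 -0.    -1.   ] yawy 84.8 j [ 0.09  0.35  1.47  0.    1.33 -1.39] F [ 1.4 -0.2 -2.4] Mo [-0.02  0.04  0.08] w 0.115
shift [  -1.7 -320.1 -111.5]
turn units 29.1 alt -1
turn units 6.6 alt 0
turn units -15.9 alt 1
```

View pics/w13.png

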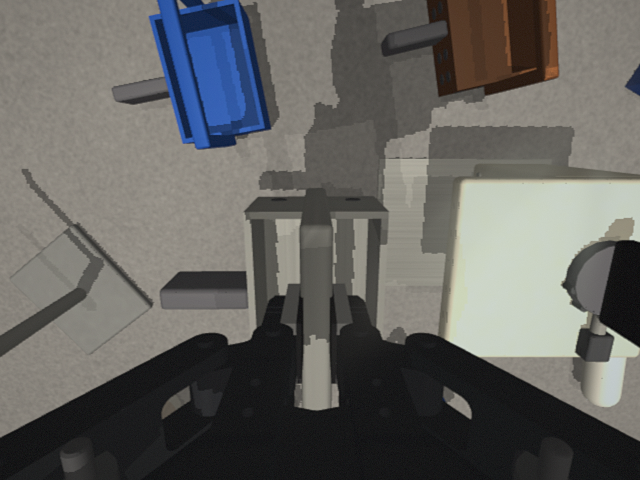

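View pics/sc13.png

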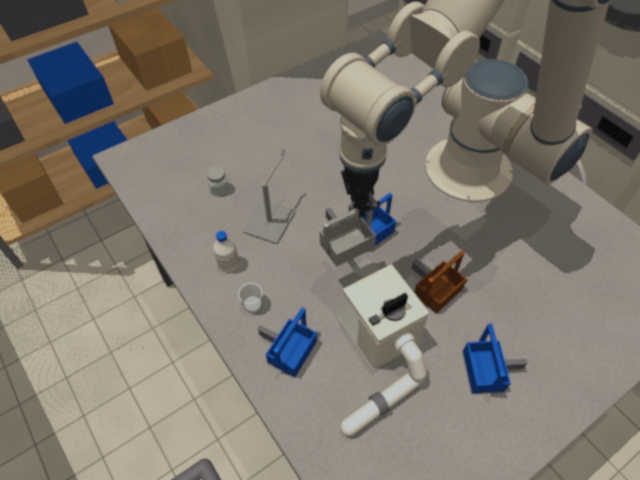

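Emit:
carry_out:
  rows: [1, 0, 0, 0, 0.6, 0, 0, 1, 0, 0, 0, 0.9, 0, 0, 1, 0, 0, 0, 0.9, 0, 0, 1, 0, 0, 0, 0.9, 0, 0, 1, 0, 0, 0, 0.9, 0, 0, 1, 0, 0, 0, 0.9, 0, 0, 1, 0, 0, 0, 0.9, 0, 0, 1, 0, 0, 0, 0.6, 0, 0, 1, 0, 0, 0, 0, 0, 0]

```text
t: 18.1
ee_pos: [0.54, 0.1087, 0.2537]
tool_rot: [0.789, 1.424, -0.791]
contact_force: [-0.2, -0.4, -2.8]
gripper_width: 0.115
```

```bash
python3 - <<'E'
from h import *
go([.362,-.162,.256],32)
E
```

```text
t 18.1 pos [0.54   0.1087 0.2537] xaxis [-0.002 -0.    -1.   ] yawy 31.91 j [ 0.09  0.35  1.47  0.    1.33 -0.47] F [-0.2 -0.4 -2.8] Mo [ 0.02  0.02 -0.  ] w 0.115
shift [  -1.9 -294.2  135.7]
turn units 22.49 alt -1
turn units -0.01 alt 0
turn units -22.51 alt 1
```

Emit:
carry_out:
  rows: [1, 0, -15, 7, 0, 0, 0, 1, 0, -30, 14, 0, 0, 0, 1, 0, -38, 17, 0, 0, 0, 1, 0, -40, 18, 0, 0, 0, 1, 0, -40, 18, 0, 0, 0, 1, 0, -40, 18, 0, 0, 0, 1, 0, -38, 18, 0, 0, 0, 1, 0, -32, 15, 0, 0, 0, 1, 0, -15, 8, 0, 0, 0, 1, 0, -6, 3, 0, 0, 0]

```text
t: 19.1
ee_pos: [0.3618, -0.1636, 0.2546]
tool_rot: [0.789, 1.424, -0.789]
contact_force: [0.5, -0.1, -2.0]
gripper_width: 0.112
```

Emit:
carry_out:
  rows: [1, 0, 0, 10, 0, 0, 0, 1, 0, 0, 25, 0, 0, 0, 1, 0, 0, 32, 0, 0, 0, 1, 0, 0, 32, 0, 0, 0, 1, 0, 0, 22, 0, 0, 0, 1, 0, 0, 8, 0, 0, 0, 1, 0, 0, 0, 0, 0, 0]

```text
t: 19.8
ee_pos: [0.4325, -0.2718, 0.2544]
tool_rot: [0.788, 1.424, -0.788]
contact_force: [-0.3, -0.2, -2.8]
gripper_width: 0.114
```

```bash
python3 - <<'E'
from h import *
grab('wrist','w14.png')
for n in ['scene','side']:
    p=grab(n,n+'14.png'); W=cloud(p).reshape(-1,3); W=W[~np.isnan(W[:,0])]
    h=W[(W[:,2]>.155)&(W[:,2]<.2)&(W[:,0]>.5)&(W[:,0]<.66)&(W[:,1]>-.29)&(W[:,1]<-.15)]
    if len(h)>5:
        l=cv2.fitLine((h[:,:2]*1000).astype(np.float32),cv2.DIST_HUBER,0,.01,.01).ravel(); print(n,len(h),l,np.degrees(np.arctan2(l[1],l[0])),h.min(0),h.max(0))
    b=W[(W[:,2]>.15)&(W[:,2]<.3)&(W[:,0]>.36)&(W[:,0]<.515)&(W[:,1]>-.4)&(W[:,1]<-.22)]
    for z0,z1 in [(.155,.185),(.19,.222),(.222,.27),(.279,.296)]:
        q=b[(b[:,2]>z0)&(b[:,2]<z1)]
        if len(q)>5: print(n,z0,len(q),cv2.minAreaRect((q[:,:2]*1000).astype(np.float32)))
go([.431,-.272,.256],32)
E
```

```text
scene 152 [ 8.4586817e-01  5.3339195e-01  5.7782245e+02 -2.1249741e+02] 32.23492 [ 0.51785749 -0.25000404  0.15744236] [ 0.63267294 -0.17417335  0.19363966]
scene 0.155 558 ((422.4297790527344, -306.7921142578125), (140.02011108398438, 112.78473663330078), 31.413143157958984)
scene 0.19 774 ((426.5344543457031, -305.8016357421875), (132.520751953125, 131.47840881347656), 34.038536071777344)
scene 0.222 117 ((440.432861328125, -294.4533386230469), (66.5616455078125, 127.15348052978516), 17.21078872680664)
scene 0.279 217 ((450.12493896484375, -291.979736328125), (32.460018157958984, 130.31036376953125), 33.41063690185547)
side 138 [ 8.3275503e-01  5.5364162e-01  5.8067059e+02 -2.0826674e+02] 33.617203 [ 0.51652928 -0.24936617  0.15574861] [ 0.63553531 -0.17142546  0.19333365]
side 0.155 253 ((451.90216064453125, -287.25225830078125), (60.58189392089844, 122.12781524658203), 32.073875427246094)
side 0.19 310 ((453.3175354003906, -280.3193054199219), (51.692203521728516, 133.15841674804688), 32.55030059814453)
side 0.222 65 ((453.1887512207031, -275.1834411621094), (37.869178771972656, 120.22647094726562), 37.259056091308594)
side 0.279 79 ((444.2240905761719, -281.15777587890625), (22.428586959838867, 117.39507293701172), 30.45154571533203)
t 19.95 pos [ 0.4314 -0.2707  0.2548] xaxis [-0.001  0.001 -1.   ] yawy 32.06 j [-0.68  0.29  1.56  0.    1.3  -1.24] F [-0.2  1.2 -2.3] Mo [ 0.09  0.04 -0.01] w 0.12
shift [-1.2 -1.   0.9]
turn units 22.51 alt -1
turn units 0.01 alt 0
turn units -22.49 alt 1
```

View pics/w14.png

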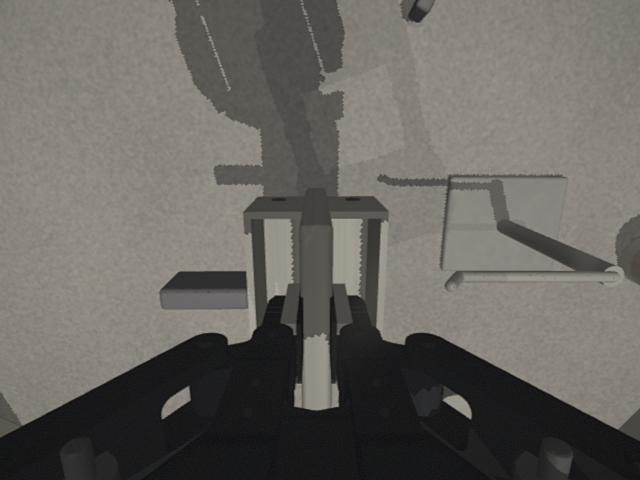

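View pics/side14.png

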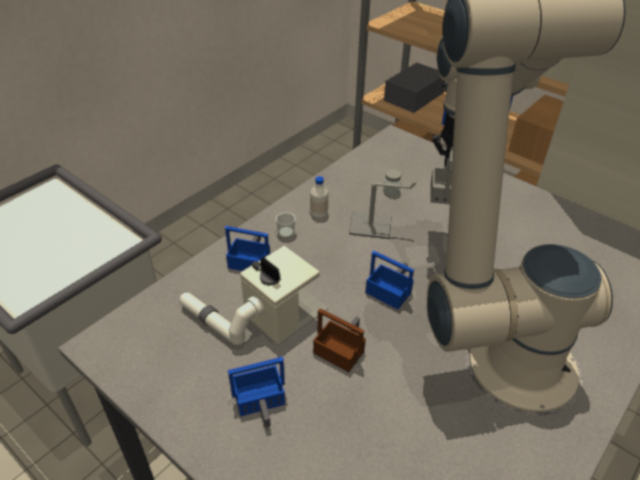

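View pics/scene14.png

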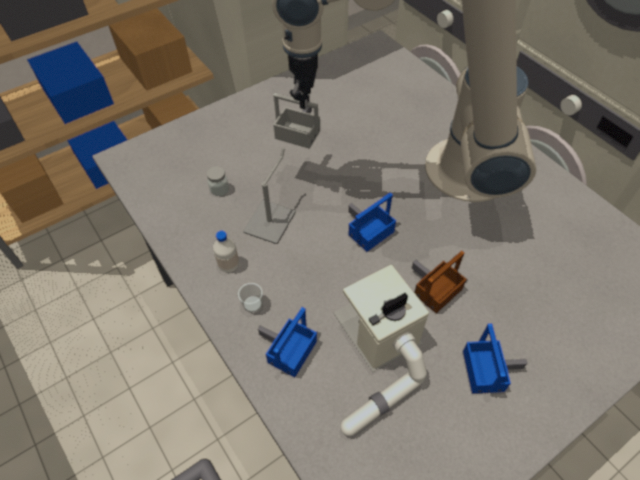

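Emit:
carry_out:
  rows: [1, 15, 0, 0, 0, 0, 0, 1, 25, 0, 0, 0, 0, 0, 1, 20, 0, 0, 0, 0, 0, 1, 8, 0, 0, 0, 0, 0, 1, 0, 0, 0, 0, 0, 0]

```text
t: 20.45
ee_pos: [0.4312, -0.271, 0.1866]
tool_rot: [0.789, 1.425, -0.788]
contact_force: [0.5, 0.0, -1.5]
gripper_width: 0.116
```

```bash
python3 - <<'E'
from h import *
grab('wrist','w15.png')
p=grab('scene'); cv2.imwrite('pics/sc15.png',cv2.resize(p['color'][60:260,200:360,::-1],None,fx=3,fy=3,interpolation=cv2.INTER_CUBIC))
W=cloud(p).reshape(-1,3); W=W[~np.isnan(W[:,0])]
b=W[(W[:,2]>.07)&(W[:,2]<.24)&(W[:,0]>.36)&(W[:,0]<.515)&(W[:,1]>-.4)&(W[:,1]<-.22)]
e=np.array([.8481,.5299]);n=np.array([-.5299,.8481])
u=b[:,:2]-[.628,-.182]; xh=u@e; yh=u@n
for z in np.arange(.08,.235,.01):
    m=(b[:,2]>=z)&(b[:,2]<z+.01)
    if m.sum()>3: print(z.round(3),m.sum(),xh[m].min().round(3),xh[m].max().round(3),yh[m].min().round(3),yh[m].max().round(3))
go([.431,-.272,.186],32)
E
```

```text
0.09 154 -0.258 -0.173 -0.054 0.057
0.1 219 -0.259 -0.171 -0.052 0.059
0.11 170 -0.301 -0.17 -0.051 0.058
0.12 183 -0.303 -0.17 -0.054 0.063
0.13 200 -0.29 -0.169 -0.063 0.067
0.14 259 -0.307 -0.17 -0.064 0.066
0.15 104 -0.275 -0.173 -0.062 0.068
0.16 25 -0.224 -0.206 -0.064 0.068
0.17 26 -0.221 -0.206 -0.064 0.069
0.18 15 -0.215 -0.206 -0.064 0.068
0.19 27 -0.223 -0.208 -0.062 0.067
0.2 20 -0.223 -0.205 -0.063 0.066
0.21 61 -0.219 -0.196 -0.062 0.066
0.22 152 -0.225 -0.195 -0.063 0.066
0.23 28 -0.225 -0.194 -0.054 0.069
t 20.55 pos [ 0.432  -0.2718  0.1878] xaxis [ 0.001 -0.001 -1.   ] yawy 32.02 j [-0.68  0.36  1.65  0.    1.13 -1.24] F [ 0.1 -0.1 -2.4] Mo [0.03 0.04 0.03] w 0.115
shift [ 1.8 -0.9 -0.4]
turn units 22.5 alt -1
turn units 0.0 alt 0
turn units -22.5 alt 1
```

View pics/sc15.png

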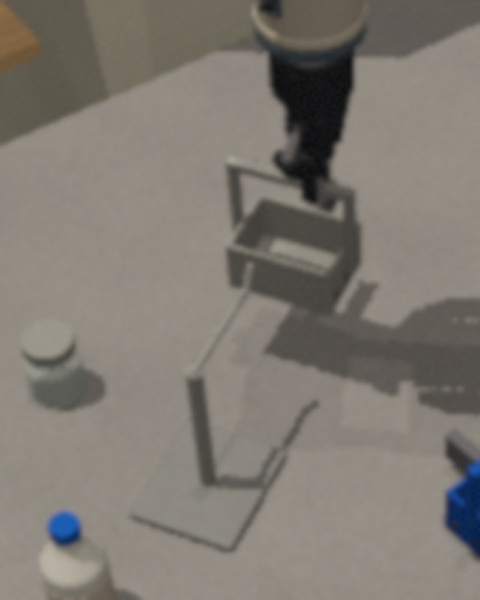

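View pics/w15.png

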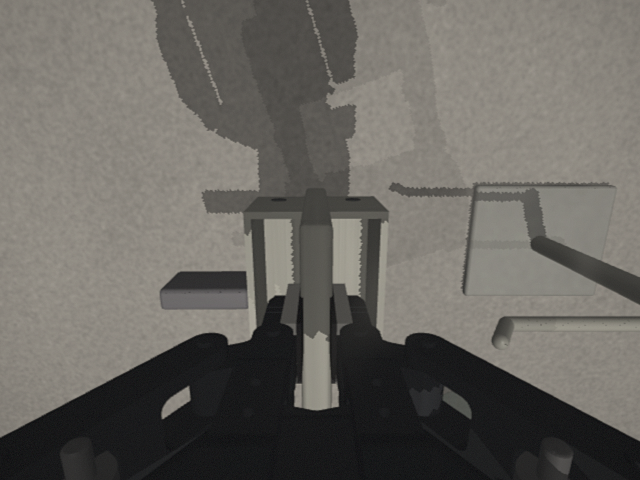

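Emit:
carry_out:
  rows: [1, 4, 8, 0, 0, 0, 0, 1, 0, 18, 0, 0, 0, 0, 1, 0, 20, 0, 0, 0, 0, 1, 0, 20, 0, 0, 0, 0, 1, 0, 20, 0, 0, 0, 0, 1, 0, 20, 0, 0, 0, 0, 1, 0, 20, 0, 0, 0, 0, 1, 0, 15, 0, 0, 0, 0, 1, 0, 7, 0, 0, 0, 0, 1, 0, 0, 0, 0, 0, 0]

```text
t: 21.55
ee_pos: [0.5578, -0.193, 0.183]
tool_rot: [0.788, 1.423, -0.788]
contact_force: [-0.6, -1.2, -2.8]
gripper_width: 0.116
```

```bash
python3 - <<'E'
from h import *
grab('wrist','w16.png')
p=grab('scene'); cv2.imwrite('pics/sc16.png',cv2.resize(p['color'][80:280,200:360,::-1],None,fx=3,fy=3,interpolation=cv2.INTER_CUBIC))
go([.431+.1255,-.272+.0784,.183],32)
E
```

```text
t 21.65 pos [ 0.5568 -0.1936  0.183 ] xaxis [-0. -0. -1.] yawy 32.0 j [-0.44  0.47  1.47 -0.    1.2  -0.99] F [ 0.4 -0.1 -2.3] Mo [0.08 0.05 0.02] w 0.115
shift [-0.  -0.3 -0.1]
turn units 22.5 alt -1
turn units -0.0 alt 0
turn units -22.5 alt 1
```

View pics/sc16.png

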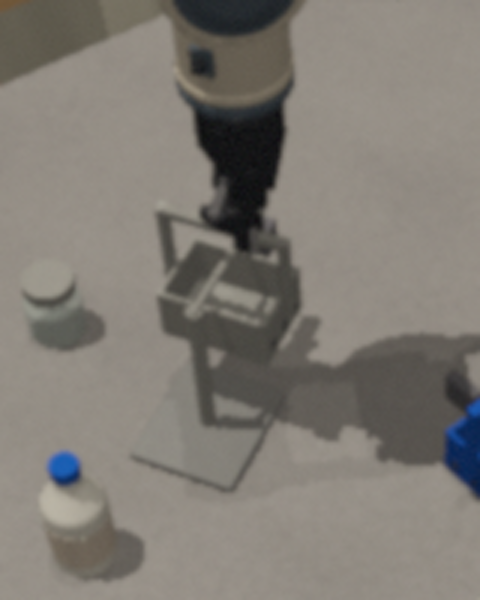

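View pics/w16.png

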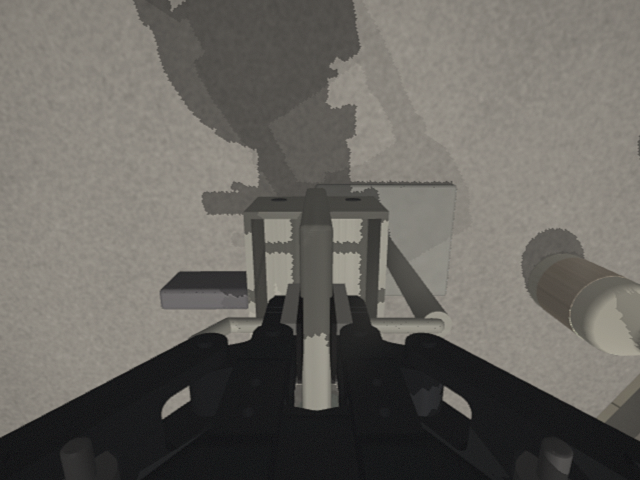

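Emit:
carry_out:
  rows: [1, 10, 0, 0, 0, 0, 0, 1, 12, 0, 0, 0, 0, 0, 1, 8, 0, 0, 0, 0, 0, 1, 3, 0, 0, 0, 0, 0, 1, 0, 0, 0, 0, 0, 0]

```text
t: 22.15
ee_pos: [0.5568, -0.1933, 0.1492]
tool_rot: [0.789, 1.424, -0.789]
contact_force: [-0.0, 0.1, -2.7]
gripper_width: 0.111
```

```bash
python3 - <<'E'
from h import *
go([.5565,-.1936,.145],32)
p=grab('scene'); cv2.imwrite('pics/sc17.png',cv2.resize(p['color'][80:280,200:360,::-1],None,fx=3,fy=3,interpolation=cv2.INTER_CUBIC))
E
```

```text
t 22.15 pos [ 0.5568 -0.1933  0.1492] xaxis [-0.001  0.001 -1.   ] yawy 31.99 j [-0.44  0.51  1.51 -0.    1.13 -0.99] F [-0.   0.1 -2.7] Mo [ 0.06  0.02 -0.02] w 0.111
shift [ 4.2 -0.4  0.1]
turn units 22.5 alt -1
turn units -0.0 alt 0
turn units -22.5 alt 1
```

View pics/sc17.png

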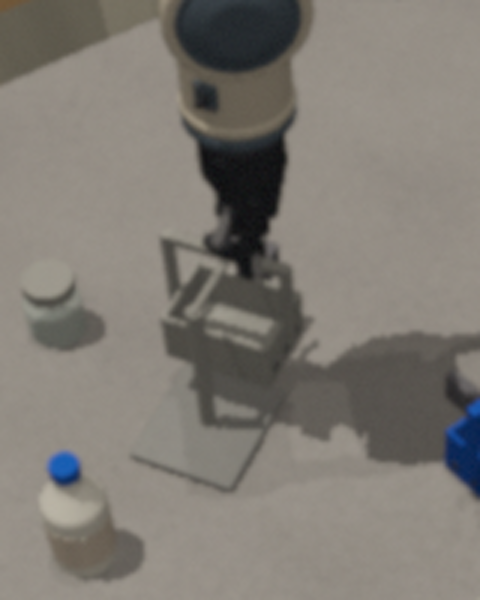

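Emit:
carry_out:
  rows: [1, 2, 0, 0, 0, 0, 0, 1, 1, 0, 0, 0, 0, 0, 1, 0, 0, 0, 0, 0, 0]

```text
t: 22.5
ee_pos: [0.5573, -0.1934, 0.147]
tool_rot: [0.789, 1.423, -0.789]
contact_force: [0.2, 0.3, -2.3]
gripper_width: 0.113
```

```bash
python3 - <<'E'
from h import *
go([.5565,-.1936,.145],32)
E
```

```text
t 22.5 pos [ 0.5573 -0.1934  0.147 ] xaxis [ 0. -0. -1.] yawy 32.01 j [-0.44  0.51  1.51 -0.    1.12 -0.99] F [ 0.2  0.3 -2.3] Mo [0.01 0.01 0.  ] w 0.113
shift [ 2.  -0.7 -0.2]
turn units 22.5 alt -1
turn units 0.0 alt 0
turn units -22.5 alt 1
```

Emit:
carry_out:
  rows: [1, 1, 0, 0, 0, 0, 0, 1, 1, 0, 0, 0, 0, 0, 1, 0, 0, 0, 0, 0, 0]

```text
t: 22.8
ee_pos: [0.5573, -0.1934, 0.145]
tool_rot: [0.789, 1.423, -0.789]
contact_force: [-0.5, -0.4, 0.7]
gripper_width: 0.113
```

Emit:
carry_out:
  rows: [1, 1, 0, 0, 0, 0, 0, 1, 0, 0, 0, 0, 0, 0]

```text
t: 23.0
ee_pos: [0.5573, -0.1934, 0.1444]
tool_rot: [0.789, 1.422, -0.789]
contact_force: [-2.6, 1.9, 7.5]
gripper_width: 0.113
```

Emit:
carry_out:
  rows: [1, -1, 0, 0, 0, 0, 0, 0.7, 0, 0, 0, 0, 0, 0, 0.5, 0, 0, 0, 0, 0, 0, 0.2, 0, 0, 0, 0, 0, 0, 0.2, 0, 0, 0, 0, 0, 0]

```text
t: 23.5
ee_pos: [0.5572, -0.1934, 0.1449]
tool_rot: [0.789, 1.423, -0.789]
contact_force: [-1.0, -0.1, 0.5]
gripper_width: 0.402
```

```bash
python3 - <<'E'
from h import *
go([.5565,-.1936,.145],32)
grab('wrist','w18.png')
p=grab('scene'); cv2.imwrite('pics/sc18.png',cv2.resize(p['color'][80:280,200:360,::-1],None,fx=3,fy=3,interpolation=cv2.INTER_CUBIC))
E
```

```text
t 23.5 pos [ 0.5572 -0.1934  0.1449] xaxis [-0.  0. -1.] yawy 32.0 j [-0.44  0.51  1.51 -0.    1.12 -0.99] F [-1.  -0.1  0.5] Mo [ 0.01 -0.01 -0.01] w 0.402
shift [-0.1 -0.7 -0.2]
turn units 22.5 alt -1
turn units -0.0 alt 0
turn units -22.5 alt 1
```

View pics/sc18.png

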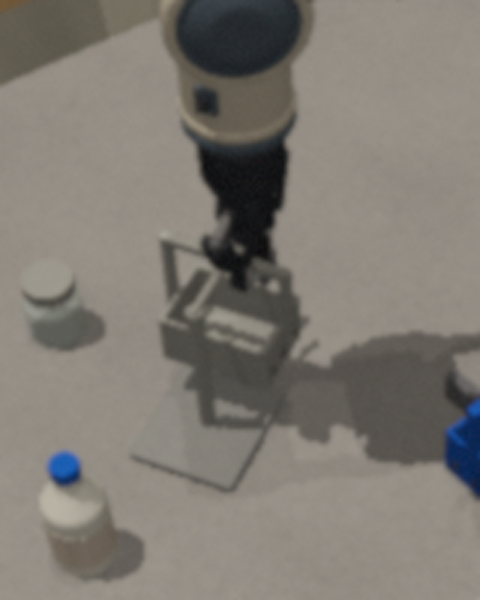

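View pics/w18.png

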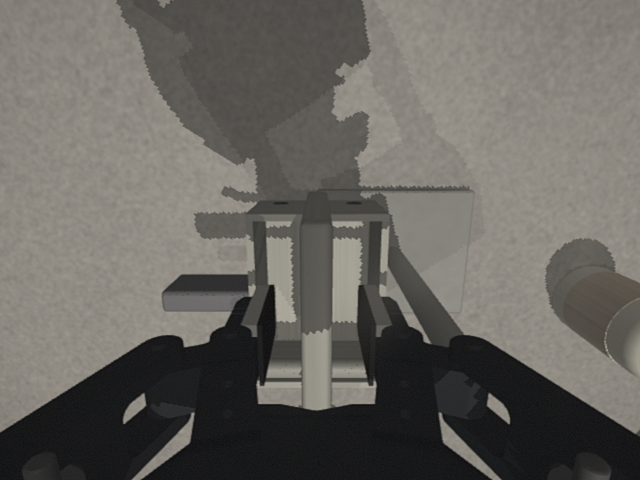

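The fingers are open around the bail, and the basket hangs level. I lift clear.

Emit:
carry_out:
  rows: [0.2, -10, 0, 0, 0, 0, 0, 0.2, -20, 0, 0, 0, 0, 0, 0.2, -35, 0, 0, 0, 0, 0, 0.2, -40, 0, 0, 0, 0, 0, 0.2, -30, 0, 0, 0, 0, 0, 0.2, 0, 0, 0, 0, 0, 0, 0.2, 0, 0, 0, 0, 0, 0, 0.2, 0, 0, 0, 0, 0, 0]

```text
t: 24.4
ee_pos: [0.5567, -0.1932, 0.2792]
tool_rot: [0.789, 1.424, -0.789]
contact_force: [-0.3, -0.8, -0.7]
gripper_width: 0.397
```

```bash
cat > c.py <<'E'
from h import *
import sys
tag=sys.argv[1]
e=np.array([.8481,.5299]);n=np.array([-.5299,.8481])
for name in ['wrist','scene','side']:
    p=grab(name,name+tag+'.png')
    W=cloud(p).reshape(-1,3); W=W[~np.isnan(W[:,0])]
    u=W[:,:2]-[.628,-.182]; xh=u@e+.06; yh=u@n
    for z0,z1 in [(.03,.05),(.05,.065),(.1,.115),(.176,.19)]:
        m=(W[:,2]>=z0)&(W[:,2]<z1)&(abs(xh)<.05)&(abs(yh)<.09)
        if m.sum()>3: print(name,z0,m.sum(),xh[m].min().round(3),xh[m].max().round(3),yh[m].min().round(3),yh[m].max().round(3),W[m,2].mean().round(4))
    m=(W[:,2]>.176)&(W[:,2]<.2)&(abs(xh)<.03)&(abs(yh)>.015)&(abs(yh)<.08)
    for s in (-1,1):
        k=m&(yh*s>0); print('bail side',s,k.sum(),xh[k].mean().round(4),W[k,2].mean().round(4) if k.any() else '', W[k,2].max() if k.any() else '')
    if name=='wrist':
        k=W[(W[:,2]>.208)&(W[:,2]<.22)&(abs(W[:,0]-.588)<.06)&(abs(W[:,1]-.314)<.04)]
    else: k=W[(W[:,2]>.21)&(W[:,2]<.222)&(abs(W[:,0]-.588)<.06)&(abs(W[:,1]-.314)<.04)]
    if len(k)>10: print('knob',cv2.minAreaRect((k[:,:2]*1000).astype(np.float32)))
go([.5565,-.1936,.145],32)
E
python3 c.py 19
```

```text
wrist 0.05 4094 -0.042 0.037 -0.052 0.056 0.0585
wrist 0.1 1972 -0.05 0.036 -0.055 0.066 0.1079
wrist 0.176 2689 -0.05 0.002 -0.063 0.067 0.1839
bail side -1 866 -0.0043 0.1844 0.18625396971699237
bail side 1 1200 -0.0045 0.1836 0.18630829754628453
scene 0.05 351 -0.049 0.038 -0.053 0.056 0.0578
scene 0.1 266 -0.049 0.037 -0.064 0.066 0.1062
scene 0.176 212 -0.046 0.004 -0.065 0.067 0.1818
bail side -1 78 -0.0054 0.1822 0.18755749989306714
bail side 1 81 -0.0061 0.1816 0.18840491839218876
knob ((589.2913818359375, 313.8392639160156), (14.816511154174805, 62.10104751586914), 84.85203552246094)
side 0.03 5 0.015 0.05 0.002 0.049 0.0422
side 0.05 240 -0.046 0.034 -0.061 0.059 0.0585
side 0.1 207 -0.049 0.05 -0.062 0.071 0.1068
side 0.176 115 -0.05 0.017 -0.068 0.068 0.1827
bail side -1 37 -0.0068 0.1834 0.18842867051616485
bail side 1 50 -0.0073 0.1824 0.18871387833691755
knob ((586.94921875, 314.45172119140625), (17.37400245666504, 62.450218200683594), 88.43376159667969)
t 24.55 pos [ 0.5568 -0.1932  0.279 ] xaxis [-0.002  0.001 -1.   ] yawy 32.0 j [-0.44  0.39  1.33  0.    1.42 -0.99] F [ 0.2  0.3 -0.1] Mo [-0.    0.03 -0.01] w 0.397
shift [134.   -0.3   0.4]
turn units 22.5 alt -1
turn units -0.0 alt 0
turn units -22.5 alt 1
```

View pics/wrist19.png

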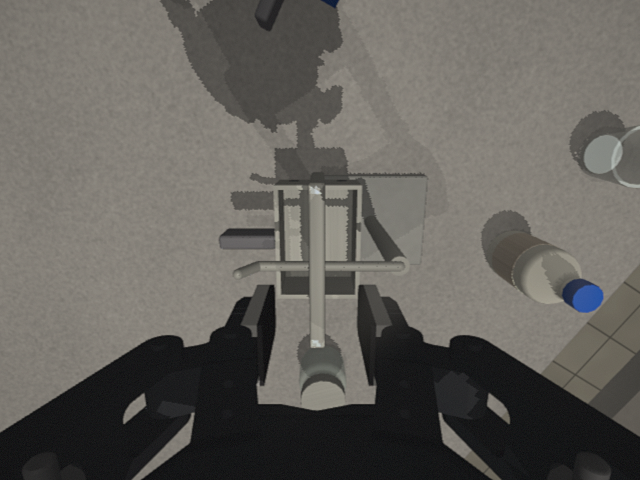

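View pics/scene19.png

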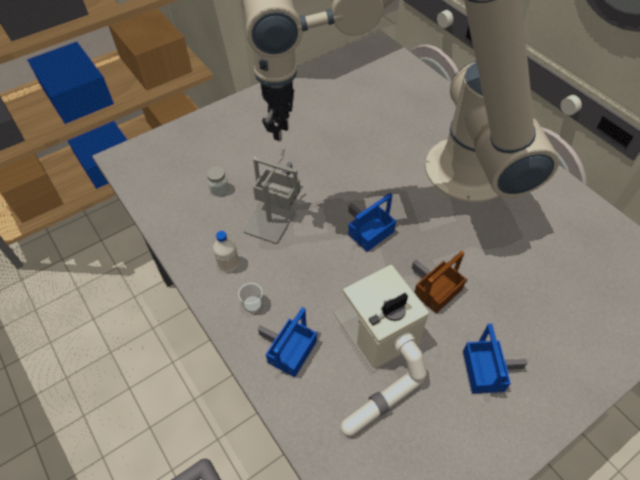

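Emit:
carry_out:
  rows: [0.2, 0, 0, 0, 0, 0, 0, 0.2, 0, 0, 0, 0, 0, 0, 0.2, 0, 0, 0, 0, 0, 0, 0.2, 0, 0, 0, 0, 0, 0, 0.2, 0, 0, 0, 0, 0, 0]

```text
t: 25.05
ee_pos: [0.5572, -0.1934, 0.28]
tool_rot: [0.789, 1.423, -0.789]
contact_force: [-0.4, -0.5, 0.2]
gripper_width: 0.403
```

```bash
python3 c.py 20 | grep -E "bail|knob|^t" ; python3 -c "
from rig import manip
print(manip.hand_in())"
```

```text
bail side -1 867 -0.0042 0.1844 0.18682377044270382
bail side 1 1164 -0.0046 0.1836 0.18611448100087802
bail side -1 78 -0.0059 0.1818 0.18738905028433983
bail side 1 77 -0.0057 0.182 0.1876548642210356
knob ((588.6429443359375, 313.3287048339844), (15.361553192138672, 62.628089904785156), 85.5582275390625)
bail side -1 37 -0.0068 0.1831 0.18774753769068964
bail side 1 47 -0.0071 0.1819 0.18864611951398835
knob ((586.910400390625, 314.1182556152344), (17.7845401763916, 64.47941589355469), 84.44740295410156)
t 25.2 pos [ 0.5572 -0.1934  0.28  ] xaxis [-0.  0. -1.] yawy 32.0 j [-0.44  0.38  1.33  0.    1.42 -0.99] F [ 0.4 -0.1  0.2] Mo [0.04 0.   0.01] w 0.402
turn units 22.5 alt -1
turn units -0.0 alt 0
turn units -22.5 alt 1
the job is handed in; nothing more can be done
None
```

All the steps were carried out, and I handed the job in at about 25 s, with no verdict reported. The knob is shut. The basket was drawn out by its lug, stood and let go on the bench, then hung by its bail on the hook.

**Valve:** the knob started half open. Measured about 0.4 s after release, its bar stood at −5.2°, against −5.4° for the housing's x axis. The last scene and side views gave −4.4° and −5.6°. All of these are within about a degree of the shut position.

**Basket:** the bail sits about 5 mm from the middle of the hook bar along it and about 2 mm sideways. It is level within about 1–2 mm along its length, with the basket's underside roughly 55 mm above the bench. Two measurements 0.65 s apart agreed, so it is at rest. The open gripper stands well clear above it.

**What disagreed:** the first grip on the knob closed on air. All three cameras showed the fingertips about 34 mm farther back than the stated tool frame puts them. I corrected for this in every later grasp, and it caused no disturbance. I did not measure whether the bottle, cup or jar had moved; nothing in the pictures or force readings suggested the arm touched them.

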